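Build a two-tier drying stack

TASK

Build the drying stack on the empty base frame, from the bottom up: set the thick blank (pencilled cross) in the middle of the base frame, socket the long-legged frame over it with all four posts fully down in the base's corner cups, set the thin plain blank in the middle of that frame, and last socket the short-legged frame over it into the cups of the long-legged frame. Let go of everything and leave the stack standing square.

Things in the scene. Friction and masses are not known exactly. Their poses are not given: they have to be found in the camera images.
- base_deck (a point): Base frame, fixed flat on the bench, no legs. Plan 104 (x) x 134 mm (y); deck 22 mm thick with two rails along y, 50 mm over both. Open square steel cups at x +/-40, y +/-55: 24 mm outside, 18 inside, 18 high, floor level with deck top. Point: centre of deck top, 22 mm above the bench; the frame's axes, z up.
- middle_deck (a point): Long-legged frame, loose, 0.3 kg, standing on its posts. Plan 104 (x) x 134 mm (y); deck 22 mm thick with two rails along y: grip across them along x at mid-length, 50 mm. Open square steel cups at x +/-40, y +/-55: 24 mm outside, 18 inside, 18 high, floor level with deck top. Round posts under x +/-40, y +/-55: 12 mm thick, foot tapered to 7, 72 long. Point: centre of deck top, 94 mm above the feet (and above the point below when seated); z up.
- top_deck (a point): Short-legged frame, loose, 0.25 kg, standing on its posts; no cups, pale plywood strip mid-deck. Plan 104 (x) x 134 mm (y); deck 22 mm thick with two rails along y: grip across them along x at mid-length, 50 mm. Round posts under x +/-40, y +/-55: 12 mm thick, foot tapered to 7, 50 long. Point: centre of deck top, 72 mm above the feet (and above the point below when seated); z up.
- thick_blank_center (a point): Thick pale wood blank, loose, 0.11 kg, irregular eight-sided, 66 (x) x 65 (y) x 53 mm high, a pencilled cross on top. Its best parallel side faces, 59 mm apart, face along the line 32 degrees from its x towards its y: grip across these. Point: centre, 26.5 mm above its underside; z up.
- thin_blank_center (a point): Thin pale wood blank, loose, 0.075 kg, irregular eight-sided, 58 (x) x 61 (y) x 36 mm high, no cross. Its best parallel side faces, 56 mm apart, face along the line 46 degrees from its x towards its y: grip across these. Point: centre, 18 mm above its underside; z up.

How it is judged (in metres and radians):
On the way, in this order (a step that is already met when the one before it is completed fails the run):
1. the thick blank stands in the middle of the base frame (horizontal distance between thick_blank_center and base_deck below 0.015 m and z of thick_blank_center in the frame of base_deck between 0.0215 and 0.0315 m and angle between thick_blank_center's own z axis and vertical below 0.1 rad), for 0.2 s.
2. the long-legged frame is seated in the base frame's cups over it (all of step 1 and horizontal distance between middle_deck and base_deck below 0.008 m and z of middle_deck in the frame of base_deck between 0.09 and 0.098 m and angle between middle_deck's own z axis and vertical below 0.1 rad and angle between the x axis of middle_deck and the x axis of base_deck, either way round below 0.12 rad), for 0.2 s.
3. the thin blank stands in the middle of the long-legged frame (all of step 2 and horizontal distance between thin_blank_center and middle_deck below 0.015 m and z of thin_blank_center in the frame of middle_deck between 0.013 and 0.023 m and angle between thin_blank_center's own z axis and vertical below 0.1 rad), for 0.2 s.
4. the short-legged frame is seated in the cups of the long-legged frame (all of step 3 and horizontal distance between top_deck and middle_deck below 0.008 m and z of top_deck in the frame of middle_deck between 0.068 and 0.076 m and angle between top_deck's own z axis and vertical below 0.1 rad and angle between the x axis of top_deck and the x axis of middle_deck, either way round below 0.12 rad), for 0.2 s.
At the end, for the whole second after the job is handed in: Both blanks upright within 15 mm of the middle of their frames (thick on the base, thin on the long-legged frame); both legged frames seated over them, in the right order, within 8 mm of centre, 4 mm of full depth and 0.12 rad of square; all released and at rest (all of step 4); the robot touches nothing.
It also fails if it takes over 136 s, if anything falls off the work surface, if the arm or the gripper's body presses on something with over 40 N, if the wrist force passes 120 N, or if a joint passes its speed limit or range.

ROBOT

A 6-joint arm with a two-finger parallel gripper is mounted at the origin on a cart in front of the work surface, level with it; the furniture and walls round the work are solid. World frame = base frame: x ahead of the robot, y to its left, z up, the work surface at z = 0. Lengths are in m, angles in degrees, forces in N, time in s.
With the tool pointing down it reaches from about 0.3 to 0.75 m from the base axis. Payload 8.5 kg.
Tool frame: the origin (TCP) lies at the very end of the fingers, on their centre line; the grasp point (between the pads) lies grasp_offset behind it (grasp_offset is the distance from the TCP to the grasp point, in m); x points along the fingers, z is the direction in which the jaws open and shut, and the axes are right-handed (so a half turn about x gives the same grasp; the last joint's range is limited). The gripper opens to 85 mm and grips with 20 to 120 N. Pads are 22 mm wide; open, the fingers measure 114 mm over their backs; the gripper's body (76 mm by 85 mm) begins 54 mm behind the grasp point. The pads swing forward as they close: fully open they stand 13 mm farther back than shut.
Start: joints at [55.674, 21.807, 74.336, -0, 83.858, -12.336], TCP at [0.206, 0.51, 0.231] pointing down, gripper open.
Joint ranges: [-178.18, 178.18], [-50.72, 133.34], [12.68, 142.11], [-81.47, 261.47], [9.98, 163.14], [-165.26, 165.26]. Speed limits (degrees/s): [136.94, 136.94, 180, 180, 180, 180].

INTERFACE

Orientations are given as a 3x3 rotation matrix whose columns are the frame's x, y, z axes.
In Python, from rig import observe, get_image, close_job, recognise, grasp_offset gives the robot as it stands.
- The arm moves only by the tool drive_tool, never from a script. Its argument "targets" is a list that holds one entry, the list of rows, each a list of 7 numbers: the shift along the tool's x, y, z in units of 50 mm (1.0 is 50 mm), then the turn, a rotation vector about the tool's x, y, z in rad, then the opening, from -1 (shut) to 1 (fully open), so that 0 is half open. A call has 1 to 5 rows; each row shifts and turns the commanded pose from where the row before left it, along the tool's axes as they then stand; what a row does not reach is not made up. A row lasts 1/10 s, in which the tool goes at most 50 mm and 8.59 degrees, less where a joint would pass 70% of its speed; a pose out of reach is approached as far as the arm can. A call is refused whole if a number of a shift passes 1 or a number of a turn 0.15, either way. A call with a gripper value outside its range is refused whole. The fingers move at their own pace and stop on an object; "force" is the grip in N (left out, the last holds). Time passes only in rows, so rows that do not move let the fingers close. It gives the time, the measured TCP pose, the force and the opening at its end, in the units of the state.
- observe(): the state, without advancing time (a new reading comes with each control period).
- get_image(name): name is "scene" or "top"; returns a dict with "image" (400x640x3 uint8, red, green, blue), "fx", "fy", "cx", "cy" (pixels), "rvec" (rotation vector, rad) and "tvec" (3), from world to camera coordinates, as OpenCV has them. Camera axes: x right, y down, z forward; pixel columns grow to the right and rows downward; lengths in m; the calibration is good to about 2 mm. A picture is of the moment at which its call begins. There is no depth.
- close_job(): hands the job in, once; it reports no verdict.
Trained networks look in a picture, given as the dict that the camera call returned (one of the last four; its "shot" number tells which), for a name from the list of things; names that differ only in an ending like _2 or _b are one class to them, and where a whole thing is asked for, a point or a joint stands for the part that bears it (a point fixed in the world has none). Each returns a list of dicts, best first, with "p" (0 to 1); they miss things now and then, are a little off and sometimes report something else, mostly with a low value. They report only what shows in the picture. A call takes as long as a camera call.
- recognise(label, picture): "at" ([column, row] as shares, 0 to 1, of the picture: columns of its width, rows of its height, amid what is visible of it).
The state is a dict: "time_s": time; "q": joint angles; "qvel": joint speeds; "joint_efforts": joint torques, N m; "position": TCP position; "tool_rot": TCP orientation; "ft_force": force on the tool from outside, world axes, zero at the start; "wrist_torque": the same for the moment, N m; "grip_width": finger opening in m.
Only numpy, scipy, OpenCV 4.12 (cv2) and the standard library are available. Lean on these libraries where they do the work, as an engineer would, in place of code of your own. Each camera call takes 0.05 s, during which the arm holds its last target.

## Working session

There is one attempt and no reset: what is moved stays moved. The work goes in short steps, Python scripts to look and compute and a tool call to move; the robot and the scene stay as the last step left them, time stands still between calls to the robot, and variables do not carry over. Pictures are saved under pics/ and viewed, and the job is handed in when it is done.

Besides the shell and the picture viewer there is one more tool, called after "Call:" by a JSON object that holds its "method" and its "body". drive_tool: Moves the arm, as the interface text tells. Its arguments: {"type":"object","properties":{"targets":{"type":"array"},"force":{"type":"number"}},"required":["targets"]}

```bash
ls; mkdir -p pics; cat > h.py <<'E'
import numpy as np, cv2
from rig import *
def shot(n,f=None):
    d=get_image(n)
    if f: cv2.imwrite('pics/'+f+'.png',d['image'][:,:,::-1])
    return d
def cam(d):
    R=cv2.Rodrigues(np.array(d['rvec'],float))[0]; t=np.array(d['tvec'],float).ravel()
    K=np.array([[d['fx'],0,d['cx']],[0,d['fy'],d['cy']],[0,0,1.]])
    return K,R,t
def ray(d,uv):
    K,R,t=cam(d); v=R.T@np.linalg.inv(K)@np.array([uv[0],uv[1],1.]); return -R.T@t, v/np.linalg.norm(v)
def onz(d,uv,z):
    c,v=ray(d,uv); return c+v*(z-c[2])/v[2]
def proj(d,P):
    K,R,t=cam(d); p=(R@np.atleast_2d(P).T).T+t; p=p@K.T; return p[:,:2]/p[:,2:]
def tri(obs):
    A=np.zeros((3,3));b=np.zeros(3)
    for d,uv in obs:
        c,v=ray(d,uv);M=np.eye(3)-np.outer(v,v);A+=M;b+=M@c
    return np.linalg.solve(A,b)
E
python3 - <<'E'
from h import *
np.set_printoptions(precision=4,suppress=True)
print(observe(),grasp_offset)
for n in('scene','top'):
    d=shot(n,n+'0'); print(n,cam(d)[0],-cam(d)[1].T@cam(d)[2])
    for l in ['base_deck','middle_deck','top_deck','thick_blank_center','thin_blank_center']:
        print(l,[(np.round(np.array(r['at'])*[640,400],1),round(r['p'],2)) for r in recognise(l,d)])
E
```

```text
pics
{'time_s': 0.0, 'q': array([ 55.6745,  21.8414,  74.3859,  -0.0004,  83.8607, -12.3365]), 'qvel': array([ 0.0349, -0.0533, -0.0117, -0.0779, -0.044 ,  0.1139]), 'joint_efforts': array([ -0.0003, -44.8444, -23.1275,  -0.0001,   0.0048,   0.0001]), 'position': array([0.2058, 0.5097, 0.2307]), 'tool_rot': array([[-0.0009, -0.9273,  0.3744],
       [-0.0013,  0.3744,  0.9273],
       [-1.    ,  0.0003, -0.0015]]), 'ft_force': array([-0.9474,  0.4438,  0.3997]), 'wrist_torque': array([-0.0078,  0.0118, -0.0115]), 'grip_width': 0.08544426208795908} 0.0187
scene [[454.1105   0.     315.4856]
 [  0.     454.1105 198.0371]
 [  0.       0.       1.    ]] [-0.0348 -0.8178  0.8071]
base_deck [(array([368. , 212.8]), 0.83)]
middle_deck [(array([308.7, 228.9]), 0.7)]
top_deck [(array([247.3, 178. ]), 0.46)]
thick_blank_center [(array([286.7, 159.2]), 0.59)]
thin_blank_center [(array([248.5, 177.8]), 0.57)]
top [[515.2511   0.     313.9179]
 [  0.     515.2511 195.3797]
 [  0.       0.       1.    ]] [ 0.2882 -0.0587  1.0789]
base_deck [(array([349.9, 151.1]), 0.95)]
middle_deck [(array([361.1, 244.9]), 0.64)]
top_deck [(array([428.9, 169.9]), 0.67), (array([356.3, 246. ]), 0.59)]
thick_blank_center [(array([190.8, 177. ]), 0.71)]
thin_blank_center [(array([190.7, 244.8]), 0.91)]
```

View pics/scene0.png

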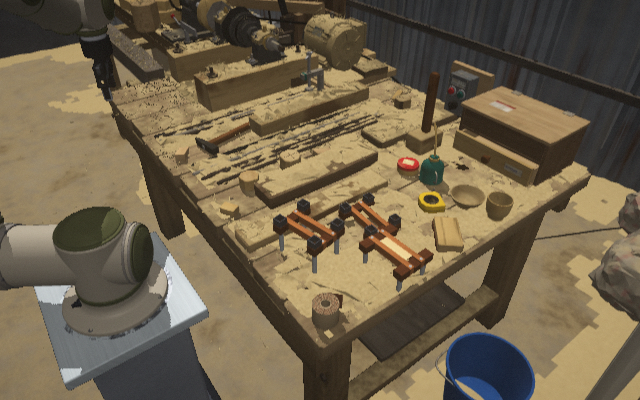

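View pics/top0.png

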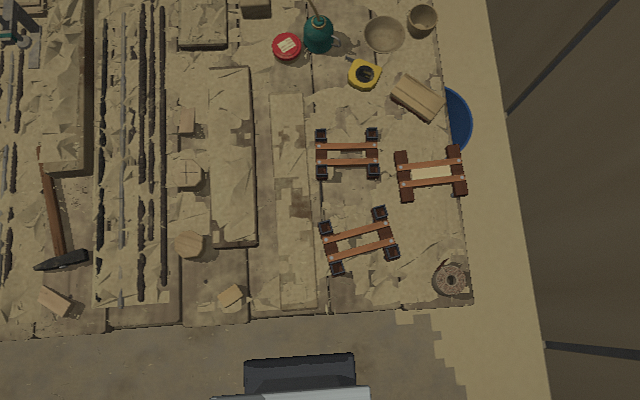

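```bash
python3 - <<'E'
import cv2
t=cv2.imread('pics/top0.png'); s=cv2.imread('pics/scene0.png')
cv2.imwrite('pics/c1.png',cv2.resize(t[120:280,305:475],None,fx=4.7,fy=3.7*1.0,interpolation=2)[:600,:800]) if 0 else None
def c(im,x0,x1,y0,y1,f,n): cv2.imwrite('pics/'+n+'.png',cv2.resize(im[y0:y1,x0:x1],None,fx=f,fy=f,interpolation=cv2.INTER_CUBIC))
c(t,310,475,120,265+15,3.7,'c1'); c(t,160,240,150,270,5,'c2'); c(s,230,440,165,315,3.8,'c3'); c(s,215,335,135,205,6,'c4')
E
```

```text
(no output)
```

View pics/c1.png

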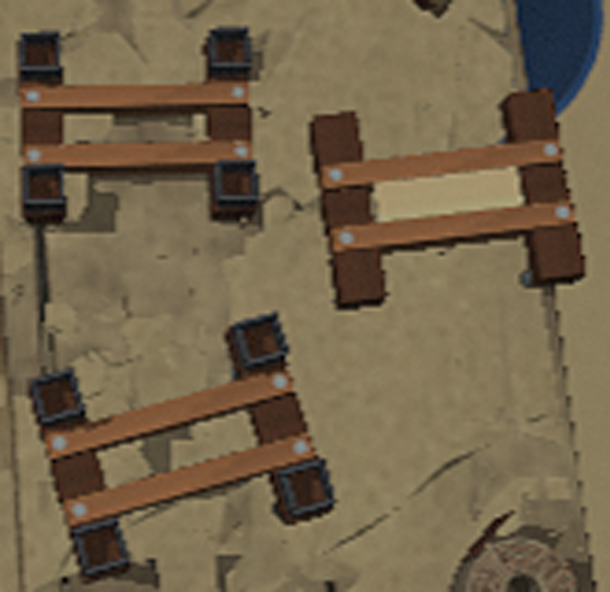

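View pics/c2.png

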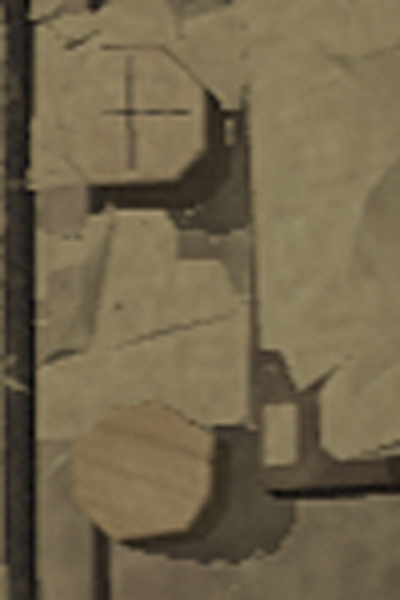

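View pics/c3.png

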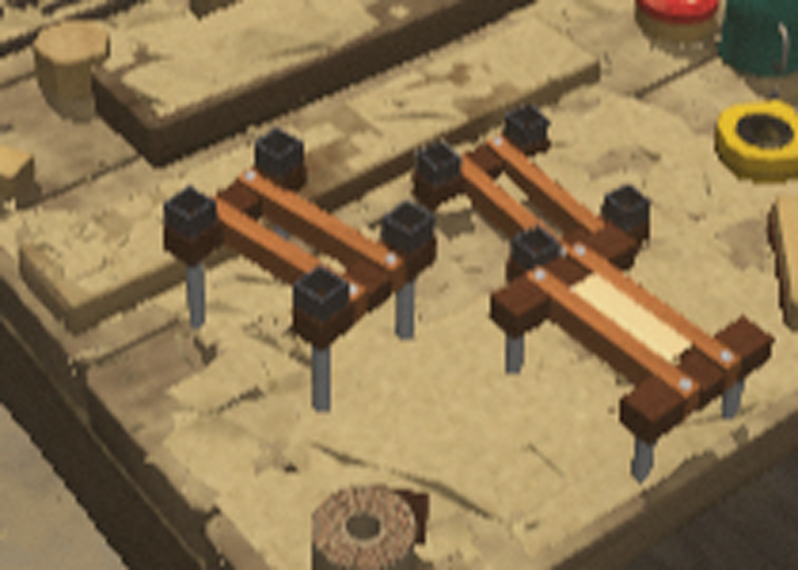

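View pics/c4.png

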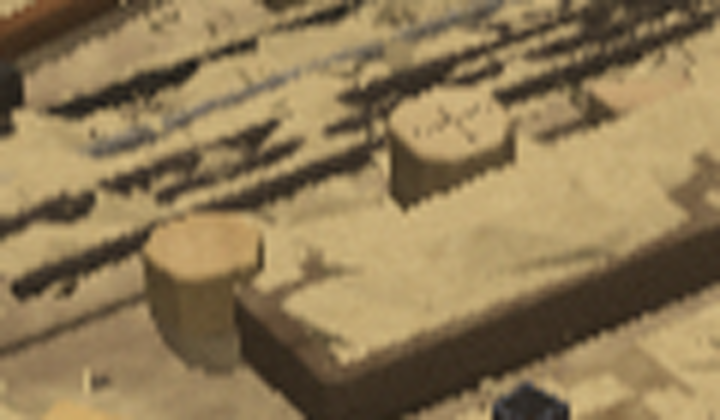

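```bash
cat >> h.py <<'E'
def crop(im,x0,x1,y0,y1,f,n,step=10):
    o=cv2.resize(im[y0:y1,x0:x1],None,fx=f,fy=f,interpolation=cv2.INTER_CUBIC)
    o=cv2.convertScaleAbs(o,alpha=1.5,beta=10)
    for u in range((x0//step+1)*step,x1,step):
        X=int((u+.5-x0)*f); cv2.line(o,(X,0),(X,6),(0,255,0),1); cv2.putText(o,str(u),(X-10,16),0,.35,(0,255,0),1)
    for v in range((y0//step+1)*step,y1,step):
        Y=int((v+.5-y0)*f); cv2.line(o,(0,Y),(6,Y),(0,255,0),1); cv2.putText(o,str(v),(8,Y+4),0,.35,(0,255,0),1)
    cv2.imwrite('pics/'+n+'.png',o)
E
python3 - <<'E'
from h import *
t=cv2.imread('pics/top0.png'); s=cv2.imread('pics/scene0.png')
crop(t,310,390,120,190,8,'d1'); crop(t,310,410,200,280,8,'d2');crop(t,390,475,140,210,8,'d3');crop(t,165,225,150,270,5,'d4')
crop(s,265,345,200,280,7.5,'e2');crop(s,335,410,185,245,9,'e1');crop(s,350,440,220,295,8,'e3');
E
```

```text
(no output)
```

View pics/d1.png

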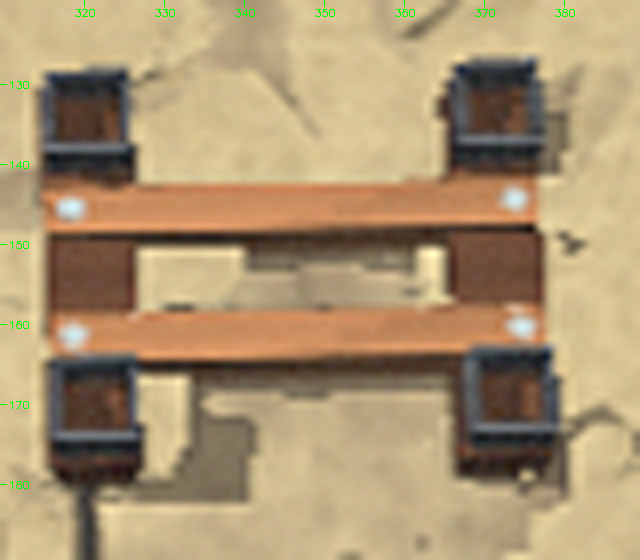

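View pics/d2.png

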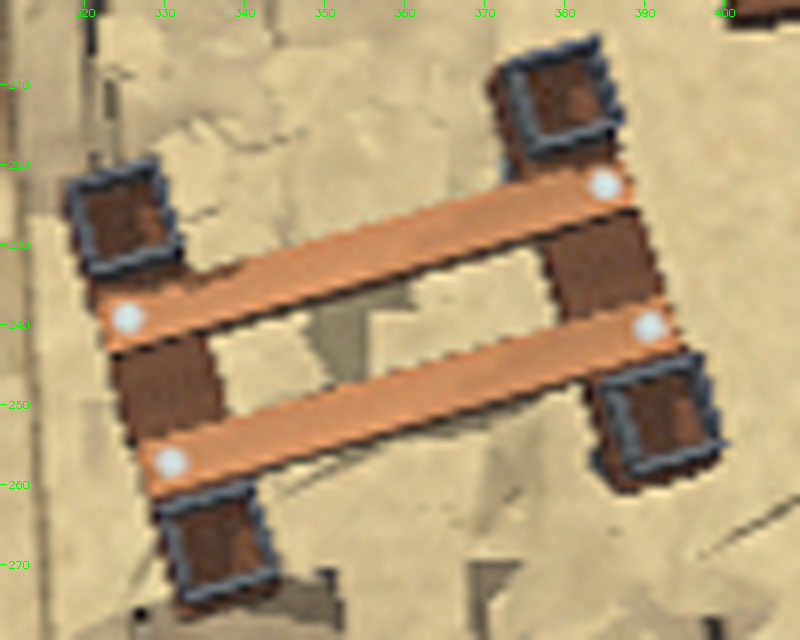

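View pics/d3.png

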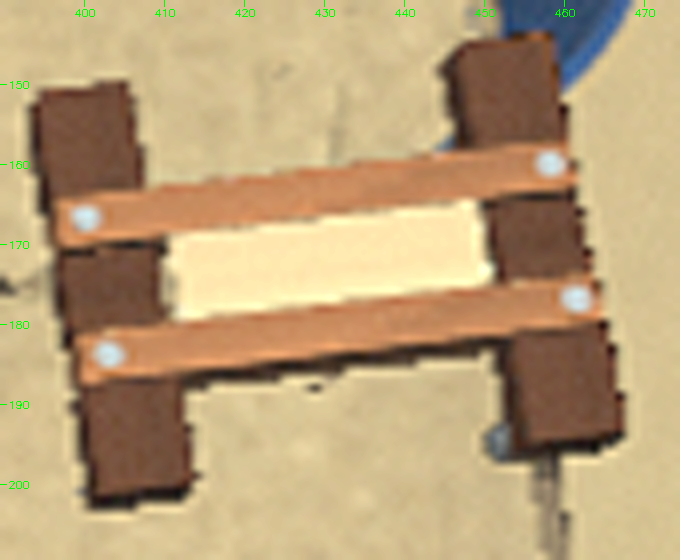

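View pics/e1.png

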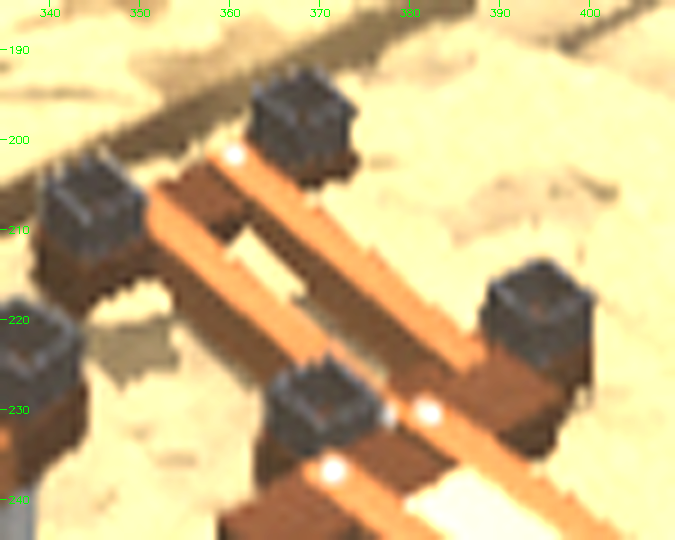

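View pics/e2.png

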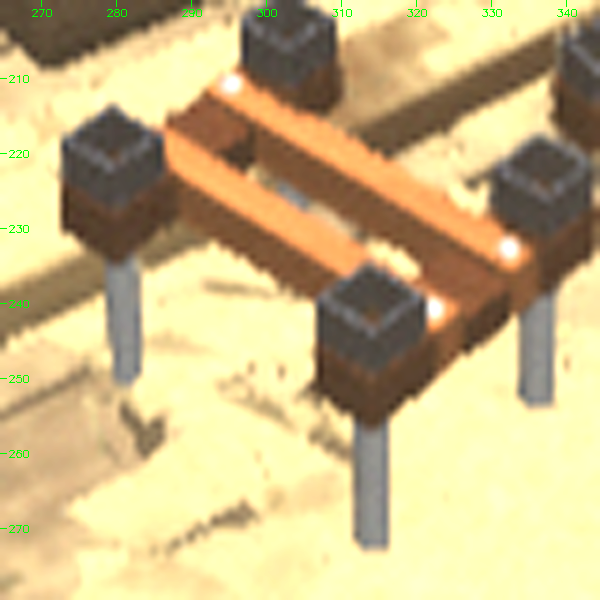

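View pics/e3.png

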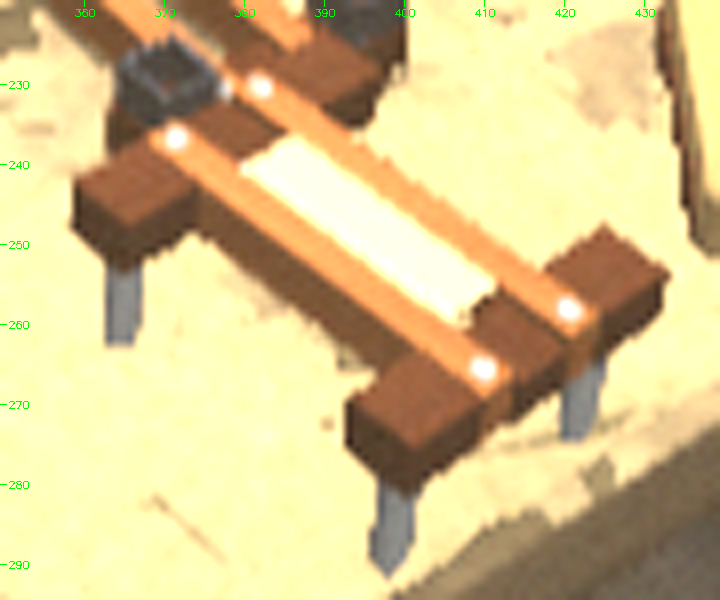

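```bash
cat > fit.py <<'E'
from h import *
from scipy.optimize import least_squares
np.set_printoptions(precision=4,suppress=True)
import pickle
t=get_image('top'); s=get_image('scene'); pickle.dump((t,s),open('cams.pkl','wb'))
print('axes top',cam(t)[1][2],'scene',cam(s)[1][2])
T=lambda P,x0,y0,f:np.array([[x/f-.5+x0,y/f-.5+y0] for x,y in P])
# order TL TR BL BR in top picture
base_t=T([(88,112),(498,104),(93,399),(509,391)],310,120,8)
base_s=T([(91,192),(303,100),(323,393),(540,293)],335,185,9)
mid_t=T([(124,219),(560,95),(218,543),(661,415)],310,200,8)
mid_s=T([(113,140),(290,20),(371,300),(541,173)],265,200,7.5)
# scene: left pair = TL? left image ~ +y
xy=np.array([(40,55),(40,-55),(-40,55),(-40,-55)])/1000
def fit(tp,sp,h):
    def f(p):
        x,y,z,a=p; c,s_=np.cos(a),np.sin(a)
        P=np.c_[x+c*xy[:,0]-s_*xy[:,1],y+s_*xy[:,0]+c*xy[:,1],np.full(4,z)]
        return np.r_[(proj(t,P)-tp).ravel(),(proj(s,P)-sp).ravel()]
    r=least_squares(f,[.4,-.1,h,0]); print(r.x,np.degrees(r.x[3]),'\n',r.fun.reshape(2,4,2).round(1).tolist())
for n,tp,sp in(('base',base_t,base_s[[1,3,0,2]]),('mid',mid_t,mid_s[[1,3,0,2]])):
    print(n); fit(tp,sp,.1)
    for i,j in enumerate([1,3,0,2]):
        q=(base_s if n=='base' else mid_s)[j]; print(tri([(t,tp[i]),(s,q)]))
E
python3 fit.py
```

```text
axes top [ 0.2295 -0.017  -0.9732] scene [ 0.463   0.6374 -0.6159]
base
[ 0.6253 -0.1524  0.0381 -0.0511] -2.927278430858884 
 [[[-0.3, 0.1], [-0.1, 0.2], [-0.1, 0.2], [0.2, 0.3]], [[0.2, -0.1], [0.2, -0.0], [0.4, -0.3], [0.3, 0.1]]]
[ 0.6675 -0.1     0.0385]
[ 0.6623 -0.2094  0.0384]
[ 0.588  -0.0954  0.0373]
[ 0.5827 -0.2047  0.0383]
mid
[ 0.4262 -0.1537  0.1093  0.2042] 11.70136563087175 
 [[[-0.3, -0.1], [0.2, 0.1], [-0.3, -0.0], [0.3, 0.1]], [[-0.3, 0.3], [0.4, -0.4], [-0.0, 0.0], [0.0, 0.2]]]
[ 0.4541 -0.0925  0.1107]
[ 0.4764 -0.1989  0.1079]
[ 0.3757 -0.1085  0.1098]
[ 0.3985 -0.2151  0.1092]
```

```bash
cat > fit2.py <<'E'
from h import *
import pickle
np.set_printoptions(precision=4,suppress=True)
t,s=pickle.load(open('cams.pkl','rb'))
T=lambda P,x0,y0,f:np.array([[x/f-.5+x0,y/f-.5+y0] for x,y in P])
a=T([(86,218),(549,163),(108,355),(576,298)],390,140,8); b=T([(260,87),(568,309),(175,138),(484,369)],350,220,8)
P=np.array([tri([(t,x),(s,y)]) for x,y in zip(a,b)]); print('bolts',P,P.mean(0)); d=P[0]-P[1]+P[2]-P[3]; print(np.degrees(np.arctan2(-d[0],d[1])),np.linalg.norm(d)/2)
a=T([(553,35),(92,497),(620,432)],390,140,8); b=T([(668,273),(75,187),(415,450)],350,220,8)
P=np.array([tri([(t,x),(s,y)]) for x,y in zip(a,b)]); print('corners',P,(P[0]+P[1])/2); d=P[1]-P[2]; print(np.degrees(np.arctan2(-d[0],d[1])),np.linalg.norm(d))
tt=cv2.imread('pics/top0.png'); ss=cv2.imread('pics/scene0.png')
crop(tt,165,225,148,204,10,'f1');crop(tt,165,225,220,276,10,'f2');crop(ss,272,308,140,178,14,'f3',5);crop(ss,232,268,165,202,14,'f4',5)
E
python3 fit2.py
```

```text
bolts [[ 0.5722 -0.2551  0.0731]
 [ 0.5787 -0.3745  0.0729]
 [ 0.5363 -0.2568  0.0732]
 [ 0.5431 -0.3767  0.0727]] [ 0.5576 -0.3158  0.073 ]
3.1614332721533707 0.11983605321084335
corners [[ 0.6132 -0.3805  0.0716]
 [ 0.5022 -0.2504  0.0672]
 [ 0.5089 -0.3845  0.0689]] [ 0.5577 -0.3155  0.0694]
2.854608362852917 0.1342441166400945
```

View pics/f1.png

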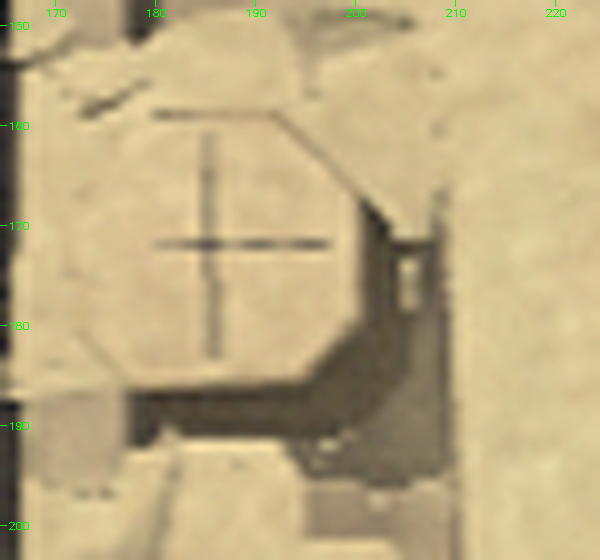

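View pics/f2.png

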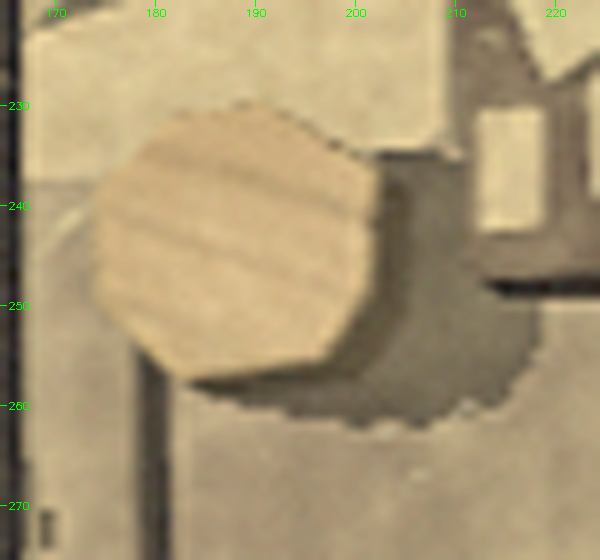

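View pics/f3.png

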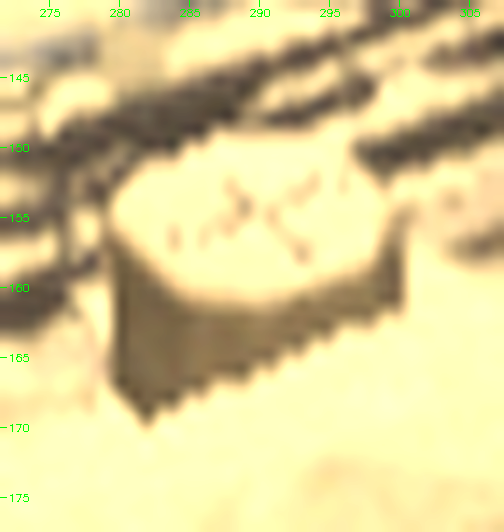

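View pics/f4.png

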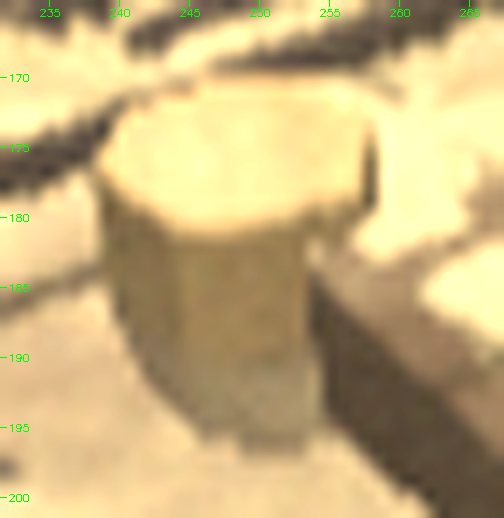

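```bash
cat > fit3.py <<'E'
from h import *
import pickle
np.set_printoptions(precision=4,suppress=True)
t,s=pickle.load(open('cams.pkl','rb'))
T=lambda P,x0,y0,f:np.array([[x/f-.5+x0,y/f-.5+y0] for x,y in P])
print('cross',tri([(t,T([(210,243)],165,148,10)[0]),(s,T([(258,213)],272,140,14)[0])]))
print('thick right vertex pair..')
def poly(V):
    n=len(V); print('bbox',V.min(0),V.max(0),V.max(0)-V.min(0),'mid',(V.max(0)+V.min(0))/2)
    A=0;C=np.zeros(2)
    for i in range(n):
        p,q=V[i,:2],V[(i+1)%n,:2]; c=p[0]*q[1]-p[1]*q[0];A+=c/2;C+=(p+q)*c/6
    C/=A;print('centroid',C)
    for i in range(n):
        e=V[(i+1)%n]-V[i]; nrm=np.array([e[1],-e[0]])*np.sign(A); nrm/=np.linalg.norm(nrm)
        print('normal',np.degrees(np.arctan2(nrm[1],nrm[0])).round(1),'len',np.linalg.norm(e).round(4),'dist',nrm@((V[i]+V[(i+1)%n])/2-C))
a=T([(150,113),(280,113),(360,197),(360,318),(303,383),(128,387),(80,333),(85,185)],165,148,10)
poly(np.array([onz(t,x,.053)[:2] for x in a]))
b=T([(185,112),(262,103),(378,163),(375,262),(320,357),(190,380),(97,295),(97,195)],165,220,10)
V=np.array([onz(t,x,.036)[:2] for x in b]); poly(V)
bs=T([(100,165),(175,238),(312,210),(370,192),(372,120),(340,88),(180,75)],232,165,14)
Vs=np.array([onz(s,x,.036)[:2] for x in bs]); print('thin scene',Vs)
print('top',V)
print(T([(100,165),(372,155)],232,165,14), proj(s,np.c_[V,np.full(8,.036)]))
bt=T([(110,210),(170,295),(260,305),(375,265),(400,215)],272,140,14)
print('thick scene',np.array([onz(s,x,.053)[:2] for x in bt])); print(np.array([onz(t,x,.053)[:2] for x in a]))
E
python3 fit3.py
```

```text
cross [0.5984 0.1856 0.0513]
thick right vertex pair..
bbox [0.5674 0.1537] [0.6277 0.2118] [0.0603 0.0581] mid [0.5975 0.1828]
centroid [0.5965 0.1832]
normal -4.0 len 0.027 dist 0.0301430295352921
normal -50.0 len 0.0253 dist 0.028931941544451115
normal -91.1 len 0.026 dist 0.029238830316673715
normal -132.5 len 0.0177 dist 0.032178226757195984
normal 177.4 len 0.0359 dist 0.028271214923744205
normal 128.7 len 0.0156 dist 0.031880834321857794
normal 87.7 len 0.0318 dist 0.028008671945701086
normal 47.2 len 0.02 dist 0.03129288078617398
bbox [0.4238 0.1564] [0.4795 0.2138] [0.0557 0.0574] mid [0.4517 0.1851]
centroid [0.4518 0.1852]
normal 2.8 len 0.0158 dist 0.027388567449091187
normal -31.0 len 0.0273 dist 0.02652234520911345
normal -92.9 len 0.0203 dist 0.02812279316234322
normal -121.8 len 0.0218 dist 0.027159092768641598
normal -173.9 len 0.0264 dist 0.02680689652425177
normal 135.1 len 0.0263 dist 0.02687548023215051
normal 89.6 len 0.0205 dist 0.028504316674378007
normal 41.3 len 0.0241 dist 0.02704321655986469
thin scene [[0.424  0.1976]
 [0.4239 0.1653]
 [0.4517 0.1571]
 [0.4647 0.1556]
 [0.4784 0.1781]
 [0.479  0.1925]
 [0.4539 0.217 ]]
top [[0.4788 0.1956]
 [0.4795 0.1798]
 [0.4655 0.1564]
 [0.4452 0.1574]
 [0.4266 0.1689]
 [0.4238 0.1952]
 [0.4424 0.2138]
 [0.4629 0.2137]]
[[238.6429 176.2857]
 [258.0714 175.5714]] [[255.1929 170.3353]
 [258.0926 172.673 ]
 [258.0051 177.9964]
 [251.7765 180.236 ]
 [244.2146 180.5852]
 [238.9836 176.6913]
 [241.4941 171.6396]
 [247.5482 169.3583]]
thick scene [[0.5706 0.2038]
 [0.5628 0.1675]
 [0.5762 0.1527]
 [0.605  0.1511]
 [0.6208 0.1644]]
[[0.6277 0.197 ]
 [0.6258 0.17  ]
 [0.6064 0.1537]
 [0.5804 0.1542]
 [0.5674 0.1662]
 [0.569  0.202 ]
 [0.5812 0.2118]
 [0.613  0.2105]]
```

```bash
cat >> fit3.py <<'E'
print('-----')
Vt=np.array([onz(t,x,.053)[:2] for x in a])
def w(V,a):
    a=np.radians(a);p=V@np.array([np.cos(a),np.sin(a)]);return round((p.max()-p.min())*1000,1)
for n,U,off in(('thick',Vt,32),('thin',V,46)):
    for g in range(-90,90,6): print(n,'grip',g,w(U,g),'x',g-off,w(U,g-off),'y',w(U,g-off+90))
E
python3 fit3.py | sed -n '/-----/,$p'
python3 - <<'E'
import sys;sys.path.insert(0,'.')
from h import *
import pickle
t,s=pickle.load(open('cams.pkl','rb'))
T=lambda P,x0,y0,f:np.array([[x/f-.5+x0,y/f-.5+y0] for x,y in P])
c=np.array([onz(t,x,.053) for x in T([(155,243),(330,245),(207,130),(215,357)],165,148,10)])
for i in(0,2): e=c[i+1]-c[i];print(np.degrees(np.arctan2(e[1],e[0])),np.linalg.norm(e))
E
```

```text
-----
thick grip -90 58.1 x -122 65.0 y 65.1
thick grip -84 60.4 x -116 64.9 y 65.0
thick grip -78 62.0 x -110 64.1 y 64.3
thick grip -72 63.0 x -104 62.5 y 62.8
thick grip -66 63.3 x -98 60.3 y 60.6
thick grip -60 62.9 x -92 57.6 y 59.1
thick grip -54 61.8 x -86 59.7 y 62.3
thick grip -48 61.8 x -80 61.6 y 64.7
thick grip -42 63.6 x -74 62.8 y 66.4
thick grip -36 64.7 x -68 63.3 y 67.4
thick grip -30 65.2 x -62 63.1 y 67.7
thick grip -24 64.9 x -56 62.2 y 67.2
thick grip -18 63.9 x -50 61.0 y 65.9
thick grip -12 62.2 x -44 63.1 y 64.0
thick grip -6 59.8 x -38 64.4 y 64.4
thick grip 0 60.3 x -32 65.1 y 65.0
thick grip 6 63.1 x -26 65.0 y 64.9
thick grip 12 65.3 x -20 64.3 y 64.1
thick grip 18 66.8 x -14 62.8 y 62.5
thick grip 24 67.6 x -8 60.6 y 60.3
thick grip 30 67.6 x -2 59.1 y 57.6
thick grip 36 66.8 x 4 62.3 y 59.7
thick grip 42 65.4 x 10 64.7 y 61.6
thick grip 48 63.6 x 16 66.4 y 62.8
thick grip 54 64.7 x 22 67.4 y 63.3
thick grip 60 65.0 x 28 67.7 y 63.1
thick grip 66 64.7 x 34 67.2 y 62.2
thick grip 72 63.6 x 40 65.9 y 61.0
thick grip 78 61.9 x 46 64.0 y 63.1
thick grip 84 59
[... 487 characters left out ...]
.7 x -64 61.7 y 58.5
thin grip -12 57.7 x -58 60.9 y 58.3
thin grip -6 57.0 x -52 59.5 y 57.5
thin grip 0 55.7 x -46 57.3 y 57.2
thin grip 6 54.7 x -40 56.8 y 57.6
thin grip 12 56.5 x -34 56.2 y 57.4
thin grip 18 57.8 x -28 56.4 y 58.0
thin grip 24 58.5 x -22 57.4 y 58.8
thin grip 30 58.5 x -16 57.8 y 58.9
thin grip 36 57.8 x -10 57.5 y 58.5
thin grip 42 56.9 x -4 56.7 y 57.3
thin grip 48 57.5 x 2 55.1 y 58.2
thin grip 54 57.5 x 8 55.3 y 60.1
thin grip 60 57.6 x 14 57.0 y 61.3
thin grip 66 58.6 x 20 58.1 y 61.8
thin grip 72 59.0 x 26 58.5 y 61.7
thin grip 78 58.7 x 32 58.3 y 60.9
thin grip 84 57.8 x 38 57.5 y 59.5
-94.66494780068942 0.03620298838971868
-178.78815603609115 0.04896203389258353
```

```bash
cat > plan.py <<'E'
import sys
from h import *
from scipy.spatial.transform import Rotation as Ro
np.set_printoptions(precision=4,suppress=True)
# usage: plan.py x y z phi n grip
x,y,z,phi,n,g=map(float,sys.argv[1:7]); n=int(n)
o=observe(); R=np.array(o['tool_rot']); p=np.array(o['position'])
f=np.radians(phi)
def Rt(f): zc=np.array([np.cos(f),np.sin(f),0]); xc=np.array([0,0,-1.]); return np.c_[xc,np.cross(zc,xc),zc]
G=min([Rt(f),Rt(f+np.pi)],key=lambda G:Ro.from_matrix(R.T@G).magnitude())
rv=Ro.from_matrix(R.T@G).as_rotvec()/n
d=(np.array([x,y,z])-p)/n
print('t',o['time_s'],'p',p,'F',np.array(o['ft_force']),'w',o['grip_width'],'q6',o['q'][5],'dist',np.linalg.norm(d)*n)
rows=[]
for i in range(n):
    r=list(np.round(R.T@d/.05,3))+list(np.round(rv,4))+[g]; rows.append([float(v) for v in r])
    R=R@Ro.from_rotvec(rv).as_matrix()
for i in range(0,n,5): print([rows[i:i+5]])
E
python3 plan.py .598 .1845 .16 -3 12 1
```

```text
t 0.7 p [0.2059 0.51   0.2313] F [ 0.0767 -0.7437 -0.3332] w 0.08522095879558274 q6 -12.335659674994552 dist 0.5145342139880453
[[[0.119, -0.809, -0.258, 0.1033, 0.0, -0.0, 1.0], [0.119, -0.831, -0.174, 0.1033, 0.0, -0.0, 1.0], [0.119, -0.845, -0.087, 0.1033, 0.0, -0.0, 1.0], [0.119, -0.849, 0.001, 0.1033, 0.0, -0.0, 1.0], [0.119, -0.845, 0.088, 0.1033, 0.0, -0.0, 1.0]]]
[[[0.119, -0.831, 0.175, 0.1033, 0.0, -0.0, 1.0], [0.119, -0.809, 0.26, 0.1033, 0.0, -0.0, 1.0], [0.119, -0.778, 0.342, 0.1033, 0.0, -0.0, 1.0], [0.119, -0.738, 0.42, 0.1033, 0.0, -0.0, 1.0], [0.119, -0.691, 0.494, 0.1033, 0.0, -0.0, 1.0]]]
[[[0.119, -0.636, 0.562, 0.1033, 0.0, -0.0, 1.0], [0.119, -0.575, 0.625, 0.1033, 0.0, -0.0, 1.0]]]
```

Call:
{"method": "drive_tool", "body": {"targets": [[[0,-0.81,-0.26,0.103,0,0,1],[0,-0.83,-0.17,0.103,0,0,1],[0,-0.85,-0.09,0.103,0,0,1],[0.1,-0.85,0,0.103,0,0,1],[0.2,-0.85,0.09,0.103,0,0,1]]]}}

```text
time_s: 1.2
position: [0.3712, 0.373, 0.2169]
tool_rot: [[0.002, -0.619, 0.785], [0.001, 0.785, 0.619], [-1.0, -0.0, 0.002]]
ft_force: [0.4, 1.5, -0.5]
grip_width: 0.0855
```

Call:
{"method": "drive_tool", "body": {"targets": [[[0.15,-0.83,0.17,0.103,0,0,1],[0.15,-0.81,0.26,0.103,0,0,1],[0.15,-0.78,0.34,0.103,0,0,1],[0.15,-0.74,0.42,0.103,0,0,1],[0.15,-0.69,0.49,0.103,0,0,1]]]}}

```text
time_s: 1.7
position: [0.5344, 0.237, 0.1786]
tool_rot: [[0.0, -0.152, 0.988], [0.0, 0.988, 0.152], [-1.0, 0.0, 0.0]]
ft_force: [0.9, 0.2, 1.0]
grip_width: 0.0851
```

Call:
{"method": "drive_tool", "body": {"targets": [[[0.15,-0.64,0.56,0.103,0,0,1],[0.15,-0.57,0.62,0.103,0,0,1],[0,0,0,0,0,0,1]]]}}

```text
time_s: 2.0
position: [0.601, 0.1807, 0.1619]
tool_rot: [[-0.001, 0.056, 0.998], [-0.001, 0.998, -0.056], [-1.0, -0.001, -0.001]]
ft_force: [-0.6, -0.1, -0.3]
grip_width: 0.0853
```

```bash
python3 plan.py .598 .1845 .07 -3 3 1; python3 - <<'E'
from h import *
t=shot('top','t1'); im=cv2.imread('pics/t1.png'); crop(im,140,240,120,200,8,'t1c')
E
```

```text
t 2.0 p [0.601  0.1807 0.1619] F [-0.6219 -0.059  -0.253 ] w 0.08529370045827685 q6 9.200234092311236 dist 0.09207325497761815
[[[0.613, 0.025, -0.021, -0.0013, -0.0003, 0.0003, 1.0], [0.613, 0.025, -0.021, -0.0013, -0.0003, 0.0003, 1.0], [0.613, 0.024, -0.021, -0.0013, -0.0003, 0.0003, 1.0]]]
```

View pics/t1c.png

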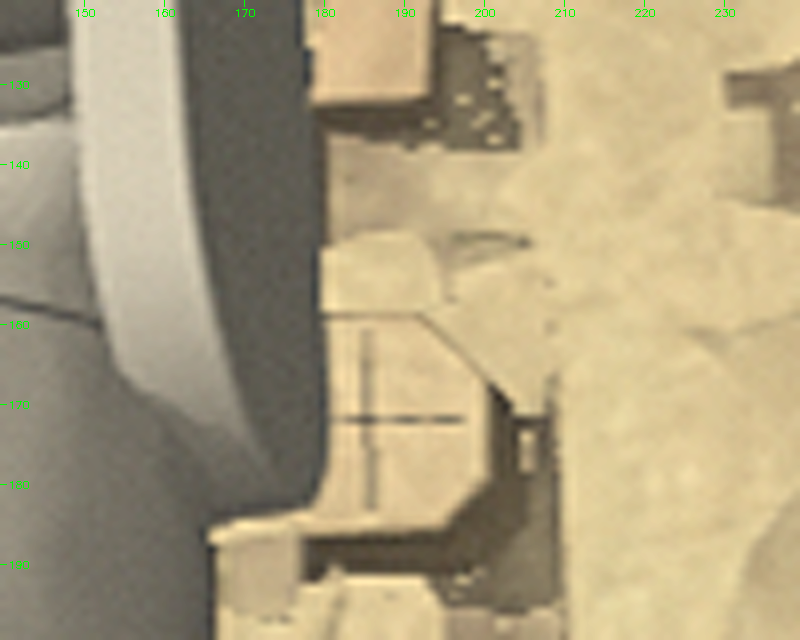

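Call:
{"method": "drive_tool", "body": {"targets": [[[0.6,0.07,-0.06,0,0,0,1],[0.6,0,0,0,0,0,1],[0.6,0,0,0,0,0,1],[0.6,0,0,0,0,0,1],[0.4,0,0,0,0,0,1]]]}}

```text
time_s: 2.55
position: [0.594, 0.189, 0.0223]
tool_rot: [[-0.002, 0.047, 0.999], [-0.0, 0.999, -0.047], [-1.0, -0.0, -0.002]]
ft_force: [-0.2, 0.3, 0.6]
grip_width: 0.0853
```

```bash
python3 plan.py .598 .1845 .012 -3 1 1; python3 - <<'E'
from h import *
t=shot('scene','s2'); im=cv2.imread('pics/s2.png'); crop(im,250,330,120,190,8,'s2c')
E
```

```text
t 2.55 p [0.594  0.189  0.0223] F [-0.2411  0.2681  0.5525] w 0.08525170379901098 q6 9.463487189534591 dist 0.011925766836606295
[[[0.205, -0.086, 0.085, 0.0054, -0.002, 0.0001, 1.0]]]
```

View pics/s2c.png

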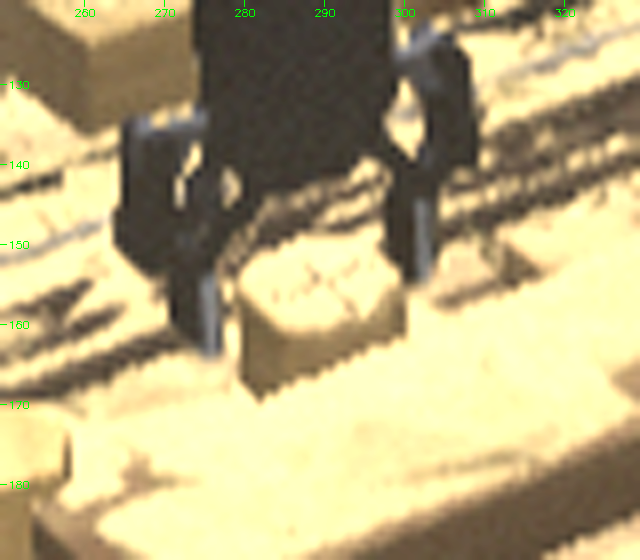

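Call:
{"method": "drive_tool", "body": {"targets": [[[0.2,-0.08,0.07,0,0,0,1],[0,0,0,0,0,0,-1],[0,0,0,0,0,0,-1],[0,0,0,0,0,0,-1],[0,0,0,0,0,0,-1]]], "force": 50}}

```text
time_s: 3.1
position: [0.5993, 0.184, 0.0152]
tool_rot: [[0.002, 0.049, 0.999], [0.0, 0.999, -0.049], [-1.0, 0.0, 0.002]]
ft_force: [-0.8, 0.4, 6.2]
grip_width: 0.0588
```

Call:
{"method": "drive_tool", "body": {"targets": [[[0,0,0,0,0,0,-1],[0,0,0,0,0,0,-1],[0,0,0,0,0,0,-1],[0,0,0,0,0,0,-1]]]}}

```text
time_s: 3.5
position: [0.5993, 0.1841, 0.0152]
tool_rot: [[0.002, 0.049, 0.999], [0.0, 0.999, -0.049], [-1.0, 0.0, 0.002]]
ft_force: [-0.5, 0.4, 6.5]
grip_width: 0.0585
```

Call:
{"method": "drive_tool", "body": {"targets": [[[-0.4,0,0,0,0,0,-1],[-0.7,0,0,0,0,0,-1],[-0.8,0,0,0,0,0,-1],[-0.6,0,0,0,0,0,-1],[0,0,0,0,0,0,-1]]]}}

```text
time_s: 4.0
position: [0.6004, 0.1842, 0.1437]
tool_rot: [[0.009, 0.049, 0.999], [0.001, 0.999, -0.049], [-1.0, 0.001, 0.009]]
ft_force: [0.3, -0.5, -0.8]
grip_width: 0.0584
```

```bash
python3 plan.py .6253 -.1524 .14 -2.9 8 -1
```

```text
t 4.0 p [0.6004 0.1842 0.1437] F [ 0.3039 -0.4889 -0.8314] w 0.05841046914554028 q6 9.067731546284396 dist 0.3375156537808669
[[[0.009, -0.837, 0.103, 0.0002, 0.0011, -0.0002, -1.0], [0.009, -0.837, 0.103, 0.0002, 0.0011, -0.0002, -1.0], [0.009, -0.837, 0.104, 0.0002, 0.0011, -0.0002, -1.0], [0.009, -0.837, 0.104, 0.0002, 0.0011, -0.0002, -1.0], [0.009, -0.837, 0.104, 0.0002, 0.0011, -0.0002, -1.0]]]
[[[0.009, -0.837, 0.104, 0.0002, 0.0011, -0.0002, -1.0], [0.009, -0.837, 0.104, 0.0002, 0.0011, -0.0002, -1.0], [0.009, -0.837, 0.105, 0.0002, 0.0011, -0.0002, -1.0]]]
```

Call:
{"method": "drive_tool", "body": {"targets": [[[0,-0.83,0.1,0,0,0,-1],[0,-0.83,0.1,0,0,0,-1],[0,-0.83,0.1,0,0,0,-1],[0,-0.83,0.1,0,0,0,-1],[0,-0.83,0.1,0,0,0,-1]]]}}

```text
time_s: 4.5
position: [0.613, -0.0261, 0.138]
tool_rot: [[-0.001, 0.049, 0.999], [0.0, 0.999, -0.049], [-1.0, 0.0, -0.001]]
ft_force: [0.4, 1.1, -1.8]
grip_width: 0.0589
```

Call:
{"method": "drive_tool", "body": {"targets": [[[0,-0.85,0.1,0,0,0,-1],[0,-0.85,0.1,0,0,0,-1],[0,-0.85,0.1,0,0,0,-1],[0,0,0,0,0,0,-1],[0,0,0,0,0,0,-1]]]}}

```text
time_s: 5.0
position: [0.6217, -0.1532, 0.1378]
tool_rot: [[-0.002, 0.051, 0.999], [0.001, 0.999, -0.051], [-1.0, 0.001, -0.002]]
ft_force: [0.6, 0.4, -0.5]
grip_width: 0.0586
```

```bash
python3 plan.py .6253 -.1524 .06 -2.9 3 -1; python3 - <<'E'
from h import *
t=shot('scene','s3'); im=cv2.imread('pics/s3.png'); crop(im,320,420,145,245,6,'s3c')
t=shot('top','t3'); im=cv2.imread('pics/t3.png'); crop(im,280,400,100,200,6,'t3c')
E
```

```text
t 5.0 p [ 0.6217 -0.1532  0.1378] F [ 0.5618  0.3887 -0.5295] w 0.05864919504183245 q6 -21.51933705723545 dist 0.07788470027073349
[[[0.519, 0.006, 0.024, -0.0, -0.0005, -0.0003, -1.0], [0.519, 0.006, 0.024, -0.0, -0.0005, -0.0003, -1.0], [0.519, 0.006, 0.024, -0.0, -0.0005, -0.0003, -1.0]]]
```

View pics/s3c.png

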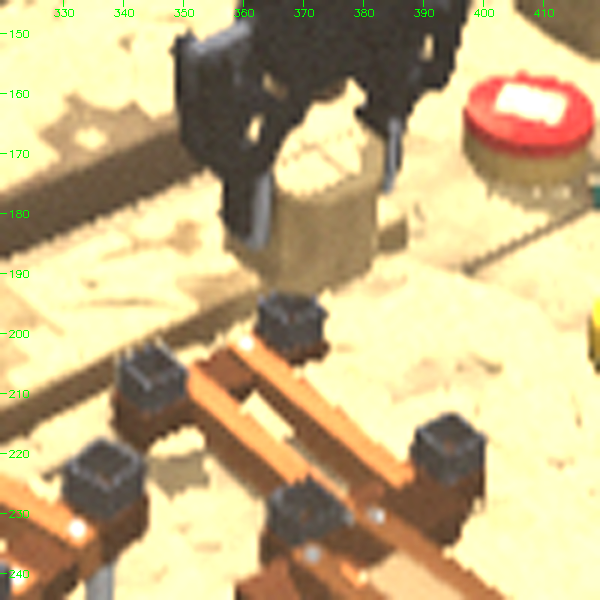

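View pics/t3c.png

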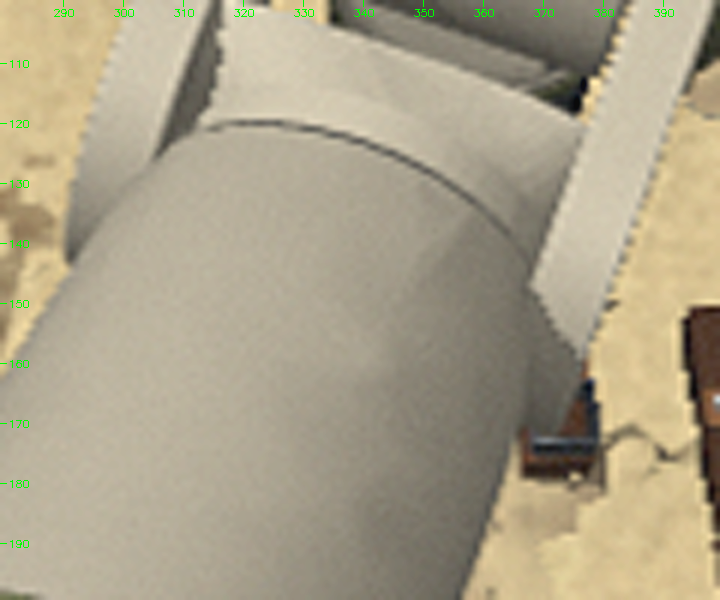

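```bash
python3 - <<'E'
from h import *
import pickle
t,s=pickle.load(open('cams.pkl','rb'))
print(onz(s,(372.8,169.5),.1756), proj(s,[[.6217,-.1532,.1756]]))
E
```

```text
[ 0.62023786 -0.15576492  0.1756    ] [[372.54697136 168.8243531 ]]
```

Call:
{"method": "drive_tool", "body": {"targets": [[[0.5,0.02,0.07,0,0,0,-1],[0.5,0,0,0,0,0,-1],[0.5,0,0,0,0,0,-1],[0,0,0,0,0,0,-1]]]}}

```text
time_s: 5.5
position: [0.6242, -0.1497, 0.0606]
tool_rot: [[-0.006, 0.047, 0.999], [0.003, 0.999, -0.047], [-1.0, 0.003, -0.006]]
ft_force: [1.2, 0.0, -0.5]
grip_width: 0.0586
```

Call:
{"method": "drive_tool", "body": {"targets": [[[0.2,-0.05,0.02,0,0,0,-1],[0.15,0,0,0,0,0,-1],[0.08,0,0,0,0,0,-1],[0,0,0,0,0,0,-1],[0,0,0,0,0,0,-1]]]}}

```text
time_s: 6.0
position: [0.6269, -0.1545, 0.0428]
tool_rot: [[0.001, 0.049, 0.999], [-0.0, 0.999, -0.049], [-1.0, -0.0, 0.001]]
ft_force: [0.3, 0.0, -1.0]
grip_width: 0.0587
```

Call:
{"method": "drive_tool", "body": {"targets": [[[0.06,0,0,0,0,0,-1],[0,0,0,0,0,0,-1],[0,0,0,0,0,0,-1]]]}}

```text
time_s: 6.3
position: [0.6267, -0.1544, 0.0394]
tool_rot: [[0.0, 0.049, 0.999], [-0.0, 0.999, -0.049], [-1.0, 0.0, 0.0]]
ft_force: [-0.3, 0.6, -0.1]
grip_width: 0.0586
```

Call:
{"method": "drive_tool", "body": {"targets": [[[0.04,0,0,0,0,0,-1],[0,0,0,0,0,0,-1],[0,0,0,0,0,0,-1]]]}}

```text
time_s: 6.6
position: [0.6266, -0.1544, 0.0373]
tool_rot: [[-0.0, 0.049, 0.999], [0.0, 0.999, -0.049], [-1.0, 0.0, -0.0]]
ft_force: [0.6, 0.0, -1.1]
grip_width: 0.0586
```

Call:
{"method": "drive_tool", "body": {"targets": [[[0.04,0,0,0,0,0,-1],[0,0,0,0,0,0,-1],[0,0,0,0,0,0,-1]]]}}

```text
time_s: 6.9
position: [0.6267, -0.1544, 0.0372]
tool_rot: [[0.001, 0.049, 0.999], [-0.001, 0.999, -0.049], [-1.0, -0.001, 0.001]]
ft_force: [-5.5, 1.9, 13.0]
grip_width: 0.0586
```

```bash
python3 - <<'E'
from h import *
t=shot('scene','s4'); im=cv2.imread('pics/s4.png'); crop(im,320,420,165,245,8,'s4c')
E
```

```text
(no output)
```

View pics/s4c.png

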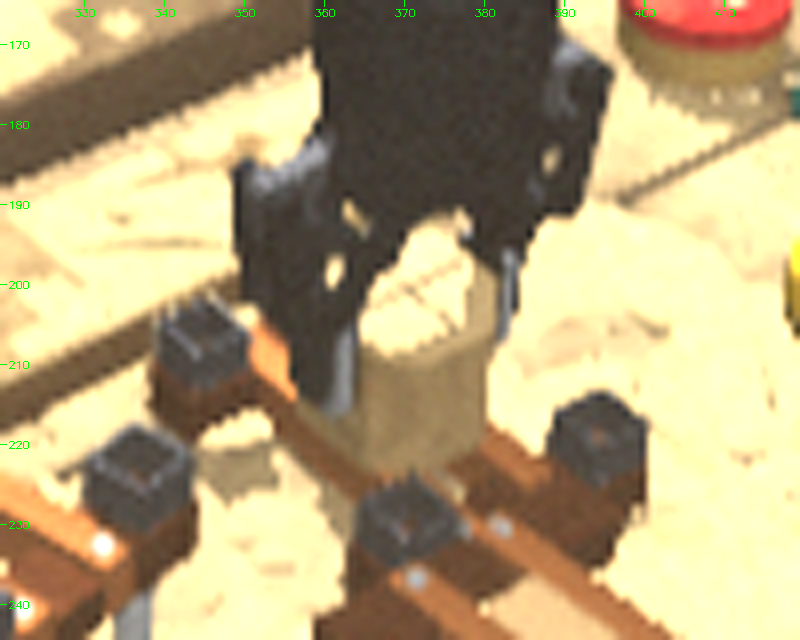

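Call:
{"method": "drive_tool", "body": {"targets": [[[-0.03,0,0,0,0,0,1],[0,0,0,0,0,0,1],[0,0,0,0,0,0,1],[0,0,0,0,0,0,1],[-0.2,0,0,0,0,0,1]]]}}

```text
time_s: 7.45
position: [0.626, -0.1541, 0.0457]
tool_rot: [[-0.003, 0.049, 0.999], [0.001, 0.999, -0.049], [-1.0, 0.001, -0.003]]
ft_force: [0.5, 0.5, 0.6]
grip_width: 0.0852
```

Call:
{"method": "drive_tool", "body": {"targets": [[[-0.6,0,0,0,0,0,1],[-0.8,0,0,0,0,0,1],[-0.8,0,0,0,0,0,1],[-0.8,0,0,0,0,0,1],[-0.5,0,0,0,0,0,1]]]}}

```text
time_s: 7.95
position: [0.627, -0.1545, 0.2262]
tool_rot: [[0.004, 0.049, 0.999], [-0.002, 0.999, -0.049], [-1.0, -0.002, 0.005]]
ft_force: [0.9, 0.2, -0.1]
grip_width: 0.0855
```

```bash
python3 plan.py .4262 -.1537 .20 11.7 6 1; python3 - <<'E'
from h import *
t=shot('scene','s5'); im=cv2.imread('pics/s5.png'); crop(im,320,420,165,245,8,'s5c')
E
```

```text
t 7.95 p [ 0.627  -0.1545  0.2262] F [ 0.8835  0.2159 -0.119 ] w 0.0855111604214611 q6 -21.521672315965677 dist 0.20253983018055036
[[[0.084, -0.03, -0.669, -0.0422, 0.0007, 0.0004, 1.0], [0.085, -0.002, -0.67, -0.0422, 0.0007, 0.0004, 1.0], [0.085, 0.027, -0.669, -0.0422, 0.0007, 0.0004, 1.0], [0.086, 0.055, -0.667, -0.0422, 0.0007, 0.0004, 1.0], [0.086, 0.083, -0.664, -0.0422, 0.0007, 0.0004, 1.0]]]
[[[0.087, 0.111, -0.66, -0.0422, 0.0007, 0.0004, 1.0]]]
```

View pics/s5c.png

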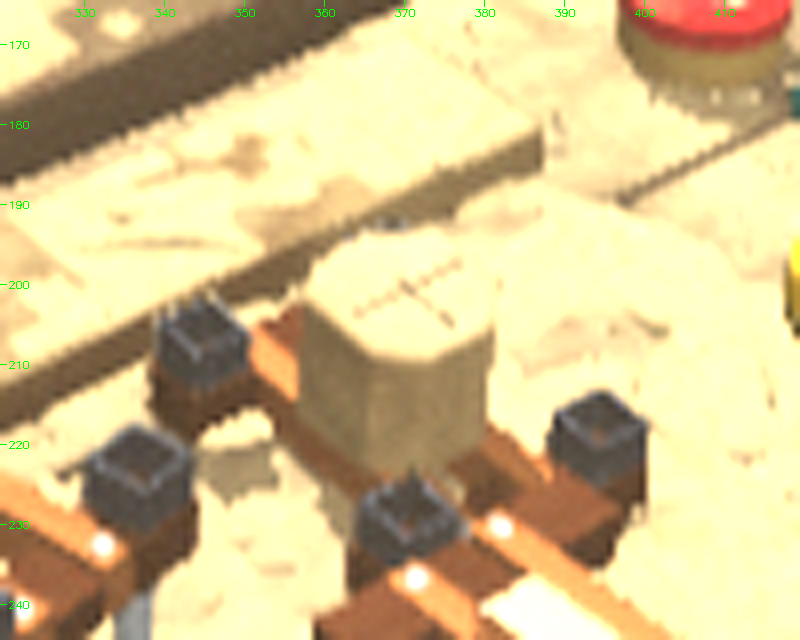

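Call:
{"method": "drive_tool", "body": {"targets": [[[0.08,-0.03,-0.67,-0.042,0,0,1],[0.08,0,-0.67,-0.042,0,0,1],[0.08,0.03,-0.67,-0.042,0,0,1],[0.08,0.06,-0.67,-0.042,0,0,1],[0.08,0.08,-0.66,-0.042,0,0,1]]]}}

```text
time_s: 8.5
position: [0.4578, -0.153, 0.2021]
tool_rot: [[0.0, -0.162, 0.987], [-0.0, 0.987, 0.162], [-1.0, -0.0, 0.0]]
ft_force: [0.9, -0.6, 0.9]
grip_width: 0.0853
```

Call:
{"method": "drive_tool", "body": {"targets": [[[0.08,0.11,-0.66,-0.042,0,0,1],[0,0,0,0,0,0,1],[0,0,0,0,0,0,1]]]}}

```text
time_s: 8.8
position: [0.4259, -0.1533, 0.1986]
tool_rot: [[0.001, -0.2, 0.98], [-0.001, 0.98, 0.2], [-1.0, -0.001, 0.001]]
ft_force: [0.3, -0.4, 0.1]
grip_width: 0.0854
```

```bash
python3 plan.py .4262 -.1537 .13 11.7 3 1; python3 - <<'E'
from h import *
s=shot('scene'); t=shot('top','t6')
print(onz(s,(370.1,201),.075)) 
im=cv2.imread('pics/t6.png'); crop(im,300,400,110,190,8,'t6c')
E
```

```text
t 8.8 p [ 0.4259 -0.1533  0.1986] F [ 0.3452 -0.3731  0.1484] w 0.0854159431845933 q6 -46.41305841966181 dist 0.06856506058457541
[[[0.457, -0.002, 0.001, -0.0008, 0.0004, 0.0003, 1.0], [0.457, -0.003, 0.001, -0.0008, 0.0004, 0.0003, 1.0], [0.457, -0.003, 0.001, -0.0008, 0.0004, 0.0003, 1.0]]]
[ 0.62237427 -0.15421504  0.075     ]
```

View pics/t6c.png

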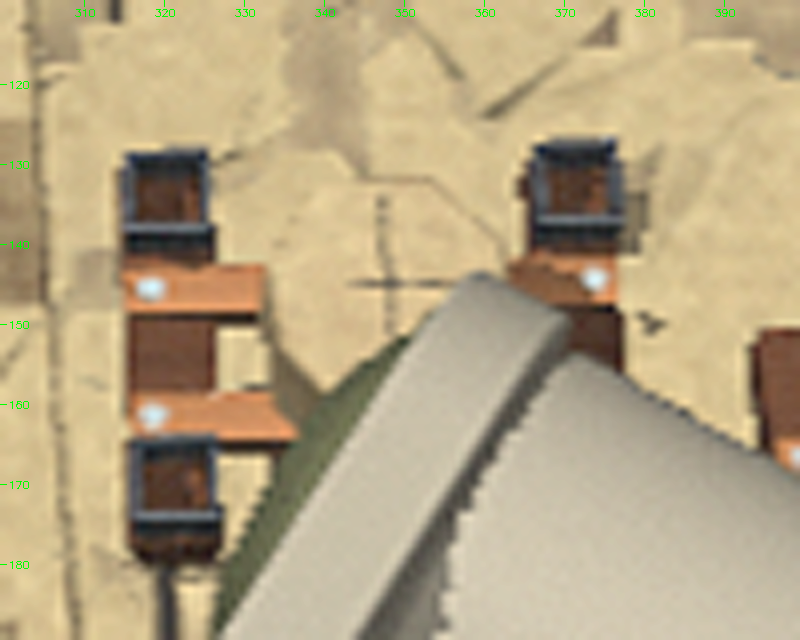

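Call:
{"method": "drive_tool", "body": {"targets": [[[0.6,0,0,0,0,0,1],[0.6,0,0,0,0,0,1],[0.6,0,0,0,0,0,1],[0.5,0,0,0,0,0,1],[0,0,0,0,0,0,1]]]}}

```text
time_s: 9.4
position: [0.4254, -0.1524, 0.0805]
tool_rot: [[-0.004, -0.202, 0.979], [0.003, 0.979, 0.202], [-1.0, 0.004, -0.004]]
ft_force: [-0.7, -0.1, 0.8]
grip_width: 0.0854
```

Call:
{"method": "drive_tool", "body": {"targets": [[[0.2,0,0,0,0,0,1],[0,0,0,0,0,0,1],[0,0,0,0,0,0,1]]]}}

```text
time_s: 9.7
position: [0.4263, -0.1533, 0.0735]
tool_rot: [[0.001, -0.202, 0.979], [-0.001, 0.979, 0.202], [-1.0, -0.001, 0.001]]
ft_force: [0.4, 0.1, 0.9]
grip_width: 0.0856
```

```bash
python3 plan.py .4262 -.1537 .066 11.7 1 1; python3 - <<'E'
from h import *
t=shot('scene','s7'); im=cv2.imread('pics/s7.png'); crop(im,255,355,195,285,6.5,'s7c')
E
```

```text
t 9.7 p [ 0.4263 -0.1533  0.0735] F [0.3828 0.1497 0.9474] w 0.08559028188592442 q6 -46.452266046824896 dist 0.0075282520303295965
[[[0.15, -0.007, -0.004, -0.0011, 0.001, 0.001, 1.0]]]
```

View pics/s7c.png

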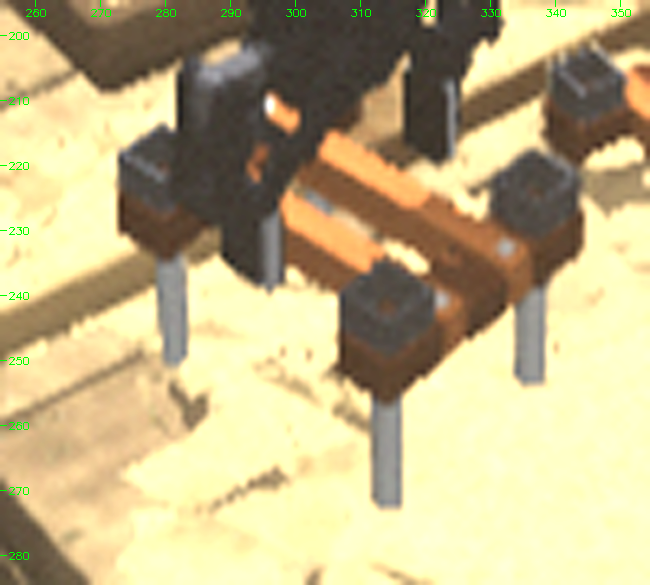

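Call:
{"method": "drive_tool", "body": {"targets": [[[0.13,0,0,0,0,0,1],[0,0,0,0,0,0,-1],[0,0,0,0,0,0,-1],[0,0,0,0,0,0,-1],[0,0,0,0,0,0,-1]]], "force": 70}}

```text
time_s: 10.25
position: [0.426, -0.1532, 0.0668]
tool_rot: [[0.001, -0.202, 0.979], [-0.001, 0.979, 0.202], [-1.0, -0.001, 0.0]]
ft_force: [-0.3, 1.3, 5.3]
grip_width: 0.049
```

Call:
{"method": "drive_tool", "body": {"targets": [[[0,0,0,0,0,0,-1],[0,0,0,0,0,0,-1],[0,0,0,0,0,0,-1],[0,0,0,0,0,0,-1]]]}}

```text
time_s: 10.65
position: [0.426, -0.1533, 0.0668]
tool_rot: [[0.001, -0.202, 0.979], [-0.001, 0.979, 0.202], [-1.0, -0.001, 0.001]]
ft_force: [-0.3, 1.5, 5.4]
grip_width: 0.049
```

Call:
{"method": "drive_tool", "body": {"targets": [[[-0.3,0,0,0,0,0,-1],[-0.6,0,0,0,0,0,-1],[-0.8,0,0,0,0,0,-1],[-0.6,0,0,0,0,0,-1],[0,0,0,0,0,0,-1]]]}}

```text
time_s: 11.15
position: [0.4269, -0.1538, 0.1843]
tool_rot: [[0.005, -0.202, 0.979], [-0.004, 0.979, 0.202], [-1.0, -0.005, 0.005]]
ft_force: [0.1, 0.1, -4.1]
grip_width: 0.0492
```

```bash
python3 plan.py .6253 -.1524 .177 -2.93 8 -1
```

```text
t 11.15 p [ 0.4269 -0.1538  0.1843] F [ 0.1418  0.0604 -4.0725] w 0.049165139103299324 q6 -46.460398443272446 dist 0.19855693662997007
[[[0.021, -0.097, 0.486, 0.0318, 0.0006, 0.0005, -1.0], [0.02, -0.081, 0.489, 0.0318, 0.0006, 0.0005, -1.0], [0.02, -0.066, 0.492, 0.0318, 0.0006, 0.0005, -1.0], [0.02, -0.05, 0.493, 0.0318, 0.0006, 0.0005, -1.0], [0.019, -0.034, 0.495, 0.0318, 0.0006, 0.0005, -1.0]]]
[[[0.019, -0.018, 0.496, 0.0318, 0.0006, 0.0005, -1.0], [0.019, -0.003, 0.496, 0.0318, 0.0006, 0.0005, -1.0], [0.018, 0.013, 0.496, 0.0318, 0.0006, 0.0005, -1.0]]]
```

Call:
{"method": "drive_tool", "body": {"targets": [[[0,-0.1,0.49,0.032,0,0,-1],[0,-0.08,0.49,0.032,0,0,-1],[0,-0.07,0.49,0.032,0,0,-1],[0,-0.05,0.49,0.032,0,0,-1],[0,-0.03,0.49,0.032,0,0,-1]]]}}

```text
time_s: 11.65
position: [0.5498, -0.152, 0.1789]
tool_rot: [[-0.003, -0.042, 0.999], [0.002, 0.999, 0.042], [-1.0, 0.002, -0.003]]
ft_force: [-0.6, 0.2, -3.7]
grip_width: 0.0489
```

Call:
{"method": "drive_tool", "body": {"targets": [[[0,-0.02,0.5,0.032,0,0,-1],[0,0,0.5,0.032,0,0,-1],[0,0.01,0.5,0.032,0,0,-1],[0,0,0,0,0,0,-1],[0,0,0,0,0,0,-1]]]}}

```text
time_s: 12.15
position: [0.6239, -0.1518, 0.1788]
tool_rot: [[-0.004, 0.052, 0.999], [0.002, 0.999, -0.052], [-1.0, 0.001, -0.004]]
ft_force: [-0.1, 0.3, -3.2]
grip_width: 0.0488
```

```bash
python3 plan.py .6253 -.1524 .15 -2.93 2 -1; python3 - <<'E'
from h import *
t=shot('scene','s8'); im=cv2.imread('pics/s8.png'); crop(im,310,420,120,240,5,'s8c')
t=shot('top','t8'); im=cv2.imread('pics/t8.png'); crop(im,290,410,90,190,6.5,'t8c')
E
```

```text
t 12.15 p [ 0.6239 -0.1518  0.1788] F [-0.0502  0.2927 -3.2254] w 0.0488442726605114 q6 -21.211799954103103 dist 0.02884528794741718
[[[0.288, -0.006, 0.015, -0.0006, -0.002, -0.0007, -1.0], [0.288, -0.006, 0.015, -0.0006, -0.002, -0.0007, -1.0]]]
```

View pics/s8c.png

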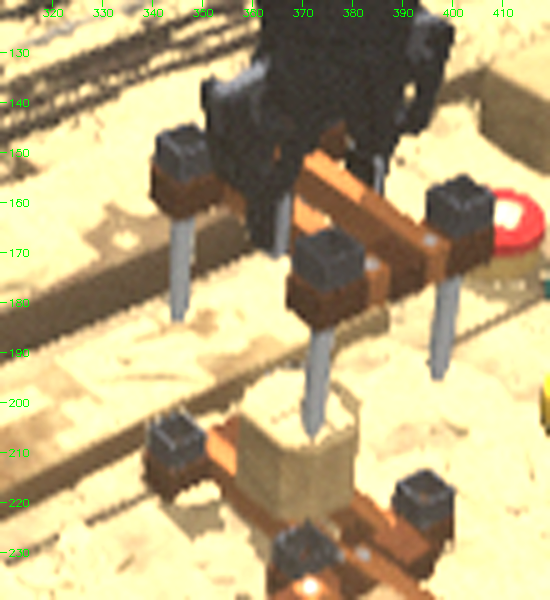

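View pics/t8c.png

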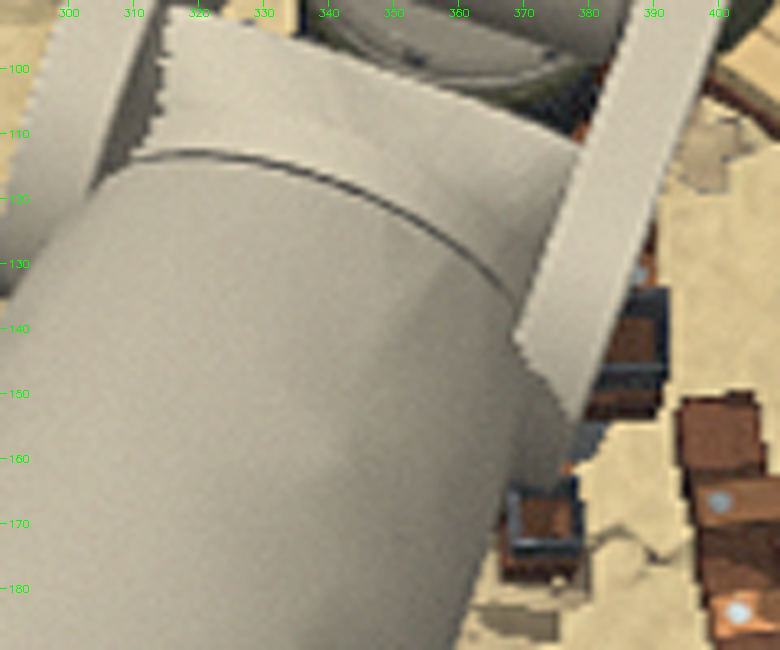

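```bash
python3 - <<'E'
from h import *
import pickle
t,s=pickle.load(open('cams.pkl','rb'))
np.set_printoptions(precision=1,suppress=True)
a=np.radians(-2.95)
for n,z in(('cuptop',.1788+.0272+.018),('foot',.1788+.0272-.094)):
  for x,y in [(40,55),(40,-55),(-40,55),(-40,-55)]:
    P=[.6239+(np.cos(a)*x-np.sin(a)*y)/1000,-.1518+(np.sin(a)*x+np.cos(a)*y)/1000,z]
    uv=proj(s,[P])[0]; uvt=proj(t,[P])[0]; print(n,x,y,uv,'crop',(uv+.5-[310,120])*5,'topcrop',(uvt+.5-[290,90])*6.5)
E
```

```text
cuptop 40 55 [373.  137.1] crop [317.3  87.9] topcrop [206.   56.7]
cuptop 40 -55 [402.4 157. ] crop [464.5 187.4] topcrop [606.3  50.1]
cuptop -40 55 [347.3 146.3] crop [188.9 134. ] topcrop [212.4 333.2]
cuptop -40 -55 [375.9 167.5] crop [332. 240.] topcrop [620.9 326.2]
foot 40 55 [369.8 173.6] crop [301.4 270.7] topcrop [200.6 207.6]
foot 40 -55 [397.2 194.7] crop [438.7 375.8] topcrop [558.5 201.6]
foot -40 55 [345.5 183.4] crop [180.1 319.4] topcrop [206.2 457. ]
foot -40 -55 [372.2 205.7] crop [313.7 431. ] topcrop [570.7 450.7]
```

Call:
{"method": "drive_tool", "body": {"targets": [[[0.5,-0.02,0.02,0,0,0,-1],[0.5,0,0,0,0,0,-1],[0.25,0,0,0,0,0,-1],[0,0,0,0,0,0,-1],[0,0,0,0,0,0,-1]]]}}

```text
time_s: 12.75
position: [0.6257, -0.1534, 0.1198]
tool_rot: [[0.001, 0.053, 0.999], [-0.001, 0.999, -0.053], [-1.0, -0.0, 0.001]]
ft_force: [0.2, -0.8, -4.0]
grip_width: 0.0486
```

```bash
python3 plan.py .6253 -.1524 .108 -2.93 1 -1; python3 - <<'E'
from h import *
t=shot('scene','s9'); im=cv2.imread('pics/s9.png'); crop(im,320,420,155,240,8,'s9c')
t=shot('top','t9'); im=cv2.imread('pics/t9.png'); crop(im,290,410,90,190,6.5,'t9c')
E
```

```text
t 12.75 p [ 0.6257 -0.1534  0.1198] F [ 0.2081 -0.7695 -4.0433] w 0.04860545793150709 q6 -21.241013369695647 dist 0.011820440232132995
[[[0.235, 0.019, -0.009, -0.0019, 0.0011, 0.0005, -1.0]]]
```

View pics/s9c.png

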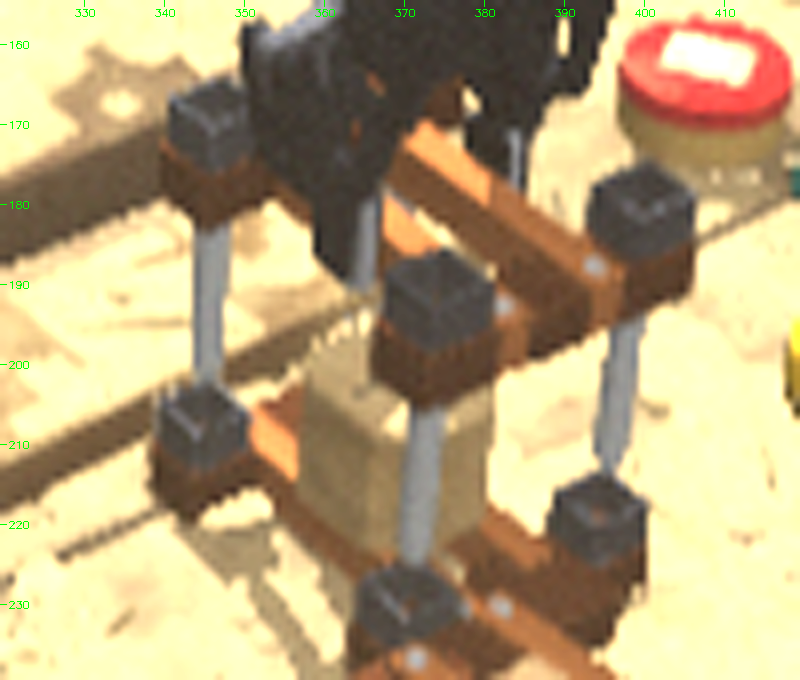

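View pics/t9c.png

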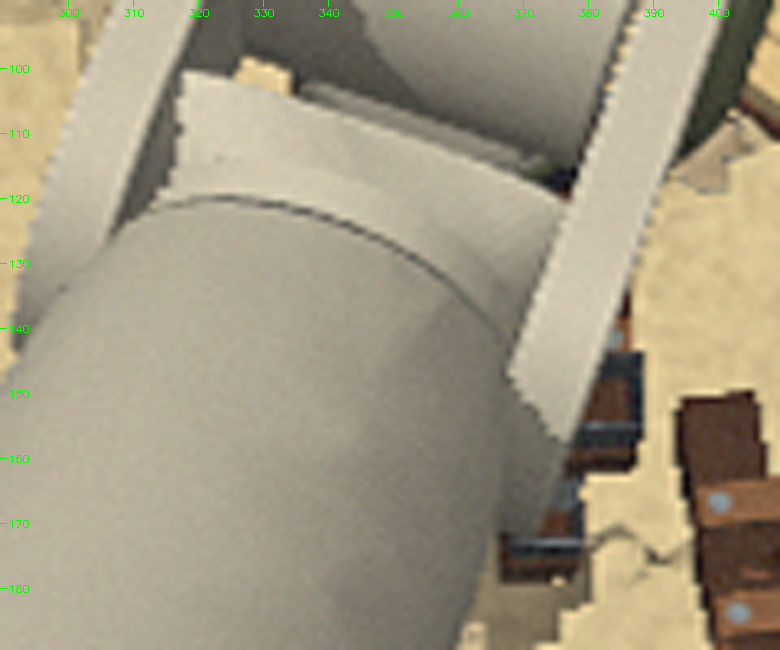

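Call:
{"method": "drive_tool", "body": {"targets": [[[0.15,0.02,-0.01,0,0,0,-1],[0.15,0,0,0,0,0,-1],[0,0,0,0,0,0,-1],[0,0,0,0,0,0,-1]]]}}

```text
time_s: 13.25
position: [0.625, -0.1521, 0.1035]
tool_rot: [[-0.001, 0.053, 0.999], [0.0, 0.999, -0.053], [-1.0, 0.0, -0.001]]
ft_force: [-0.0, -0.8, -3.7]
grip_width: 0.0488
```

Call:
{"method": "drive_tool", "body": {"targets": [[[0.1,0,0,0,0,0,-1],[0.1,0,0,0,0,0,-1],[0,0,0,0,0,0,-1],[0,0,0,0,0,0,-1]]]}}

```text
time_s: 13.65
position: [0.625, -0.1521, 0.0937]
tool_rot: [[-0.0, 0.053, 0.999], [0.0, 0.999, -0.053], [-1.0, 0.0, -0.0]]
ft_force: [0.2, -0.4, -3.2]
grip_width: 0.0491
```

In the cups with no side force; continuing to the bottom.

Call:
{"method": "drive_tool", "body": {"targets": [[[0.06,0,0,0,0,0,-1],[0.04,0,0,0,0,0,-1],[0,0,0,0,0,0,-1],[0,0,0,0,0,0,-1]]]}}

```text
time_s: 14.05
position: [0.6251, -0.1521, 0.0889]
tool_rot: [[0.0, 0.053, 0.999], [-0.0, 0.999, -0.053], [-1.0, -0.0, 0.0]]
ft_force: [0.5, 0.9, -2.6]
grip_width: 0.049
```

Call:
{"method": "drive_tool", "body": {"targets": [[[0.03,0,0,0,0,0,-1],[0,0,0,0,0,0,-1],[0,0,0,0,0,0,-1]]]}}

```text
time_s: 14.35
position: [0.6252, -0.1522, 0.0888]
tool_rot: [[0.001, 0.053, 0.999], [-0.001, 0.999, -0.053], [-1.0, -0.001, 0.001]]
ft_force: [-2.2, 1.1, 8.5]
grip_width: 0.0484
```

Call:
{"method": "drive_tool", "body": {"targets": [[[-0.02,0,0,0,0,0,1],[0,0,0,0,0,0,1],[0,0,0,0,0,0,1],[0,0,0,0,0,0,1],[-0.2,0,0,0,0,0,1]]]}}

```text
time_s: 14.85
position: [0.6244, -0.1519, 0.0973]
tool_rot: [[-0.003, 0.053, 0.999], [0.001, 0.999, -0.053], [-1.0, 0.001, -0.003]]
ft_force: [-0.5, 0.3, 0.2]
grip_width: 0.0853
```

Call:
{"method": "drive_tool", "body": {"targets": [[[-0.4,0,0,0,0,0,1],[-0.6,0,0,0,0,0,1],[-0.6,0,0,0,0,0,1],[-0.6,0,0,0,0,0,1],[0,0,0,0,0,0,1]]]}}

```text
time_s: 15.35
position: [0.6264, -0.1527, 0.2138]
tool_rot: [[0.008, 0.053, 0.999], [-0.004, 0.999, -0.053], [-1.0, -0.003, 0.009]]
ft_force: [0.5, 0.1, 0.5]
grip_width: 0.0854
```

```bash
python3 plan.py .4517 .1855 .15 5 10 1; python3 - <<'E'
from h import *
t=shot('scene','s10'); im=cv2.imread('pics/s10.png'); crop(im,320,420,155,240,8,'s10c')
E
```

```text
t 15.35 p [ 0.6264 -0.1527  0.2138] F [0.4865 0.1012 0.548 ] w 0.08539931275771691 q6 -21.167842415445744 dist 0.3859524201907407
[[[0.122, 0.657, -0.386, -0.014, 0.0008, 0.0004, 1.0], [0.123, 0.663, -0.376, -0.014, 0.0008, 0.0004, 1.0], [0.123, 0.668, -0.367, -0.014, 0.0008, 0.0004, 1.0], [0.124, 0.673, -0.357, -0.014, 0.0008, 0.0004, 1.0], [0.124, 0.678, -0.348, -0.014, 0.0008, 0.0004, 1.0]]]
[[[0.125, 0.683, -0.338, -0.014, 0.0008, 0.0004, 1.0], [0.125, 0.687, -0.329, -0.014, 0.0008, 0.0004, 1.0], [0.126, 0.692, -0.319, -0.014, 0.0008, 0.0004, 1.0], [0.126, 0.696, -0.309, -0.014, 0.0008, 0.0004, 1.0], [0.127, 0.7, -0.299, -0.014, 0.0008, 0.0004, 1.0]]]
```

View pics/s10c.png

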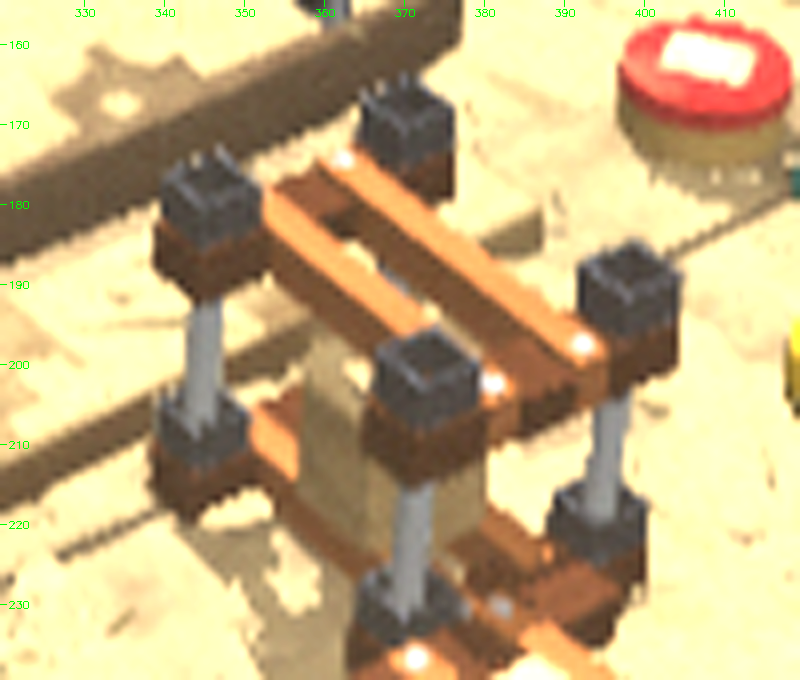

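```bash
python3 - <<'E'
from h import *
import pickle
t,s=pickle.load(open('cams.pkl','rb'))
im=cv2.imread('pics/top0.png')[220:276,165:225]
b=cv2.resize(im,None,fx=10,fy=10,interpolation=cv2.INTER_CUBIC)
lab=cv2.cvtColor(b,cv2.COLOR_BGR2LAB)
m=(lab[:,:,1].astype(int)>=0)
ref=lab[200:300,150:300].reshape(-1,3).mean(0); print(ref, lab[60:90,100:150].reshape(-1,3).mean(0), lab[350:450,30:60].reshape(-1,3).mean(0))
a=lab[:,:,1].astype(float); cv2.imwrite('pics/g1.png',np.clip((a-120)*12,0,255).astype(np.uint8))
E
```

```text
[125.3554     130.6396     148.15133333] [134.696      128.12866667 147.042     ] [114.91166667 128.77033333 143.64433333]
```

View pics/g1.png

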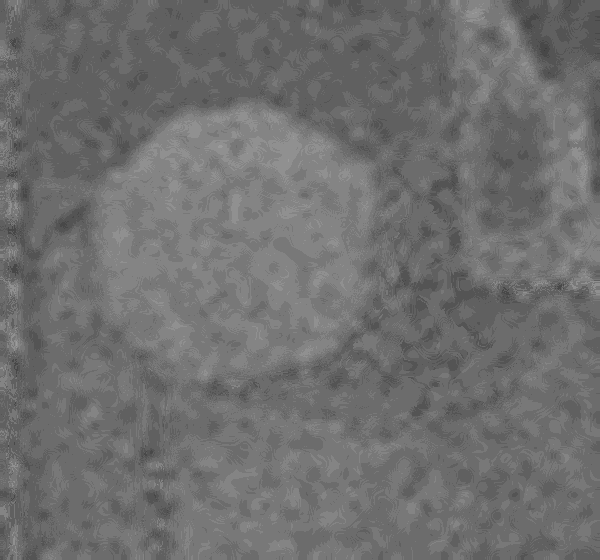

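Call:
{"method": "drive_tool", "body": {"targets": [[[0,0.66,-0.38,-0.01,0,0,1],[0,0.66,-0.38,-0.01,0,0,1],[0,0.67,-0.37,-0.01,0,0,1],[0.1,0.67,-0.36,-0.01,0,0,1],[0.2,0.67,-0.36,-0.01,0,0,1]]]}}

```text
time_s: 15.9
position: [0.5371, 0.0186, 0.1929]
tool_rot: [[-0.0, 0.003, 1.0], [0.0, 1.0, -0.003], [-1.0, 0.0, -0.0]]
ft_force: [1.0, 1.3, -0.3]
grip_width: 0.085
```

Call:
{"method": "drive_tool", "body": {"targets": [[[0.2,0.68,-0.34,-0.01,0,0,1],[0.2,0.68,-0.34,-0.01,0,0,1],[0.2,0.69,-0.33,-0.01,0,0,1],[0.2,0.69,-0.32,-0.01,0,0,1],[0.2,0.69,-0.31,-0.01,0,0,1]]]}}

```text
time_s: 16.4
position: [0.4517, 0.1886, 0.1423]
tool_rot: [[-0.002, -0.047, 0.999], [-0.0, 0.999, 0.047], [-1.0, -0.0, -0.002]]
ft_force: [1.5, 0.1, -0.2]
grip_width: 0.0856
```

Call:
{"method": "drive_tool", "body": {"targets": [[[0,0,0,0,0,0,1],[0,0,0,0,0,0,1]]]}}

```text
time_s: 16.6
position: [0.4527, 0.1878, 0.1428]
tool_rot: [[-0.001, -0.049, 0.999], [-0.0, 0.999, 0.049], [-1.0, -0.0, -0.001]]
ft_force: [0.0, -0.3, -0.3]
grip_width: 0.0853
```

```bash
python3 plan.py .4517 .185 .05 3 4 1
```

```text
t 16.6 p [0.4527 0.1878 0.1428] F [ 0.0233 -0.2702 -0.3191] w 0.08526235454540167 q6 5.889350975320037 dist 0.09285148107341909
[[[0.464, -0.013, -0.005, -0.001, -0.0003, 0.0001, 1.0], [0.464, -0.014, -0.005, -0.001, -0.0003, 0.0001, 1.0], [0.464, -0.014, -0.005, -0.001, -0.0003, 0.0001, 1.0], [0.464, -0.014, -0.005, -0.001, -0.0003, 0.0001, 1.0]]]
```

Call:
{"method": "drive_tool", "body": {"targets": [[[0.5,-0.05,-0.02,0,0,0,1],[0.6,0,0,0,0,0,1],[0.6,0,0,0,0,0,1],[0.5,0,0,0,0,0,1],[0,0,0,0,0,0,1]]]}}

```text
time_s: 17.1
position: [0.4515, 0.1836, 0.031]
tool_rot: [[-0.005, -0.045, 0.999], [-0.001, 0.999, 0.045], [-1.0, -0.001, -0.005]]
ft_force: [-0.5, -0.5, 0.8]
grip_width: 0.0854
```

Call:
{"method": "drive_tool", "body": {"targets": [[[0.3,0,0,0,0,0,1],[0,0,0,0,0,0,1],[0,0,0,0,0,0,1]]]}}

```text
time_s: 17.4
position: [0.453, 0.1846, 0.0194]
tool_rot: [[0.001, -0.046, 0.999], [0.0, 0.999, 0.046], [-1.0, 0.0, 0.001]]
ft_force: [1.0, -0.3, 0.1]
grip_width: 0.0855
```

```bash
python3 plan.py .4517 .185 .012 3 1 1;  python3 - <<'E'
from h import *
t=shot('scene','s11'); im=cv2.imread('pics/s11.png'); crop(im,215,295,140,210,8,'s11c')
E
```

```text
t 17.4 p [0.453  0.1846 0.0194] F [ 1.0494 -0.3169  0.0511] w 0.08551213474847782 q6 5.618768962914943 dist 0.007497803263336885
[[[0.147, 0.01, -0.026, -0.006, 0.0012, -0.0001, 1.0]]]
```

View pics/s11c.png

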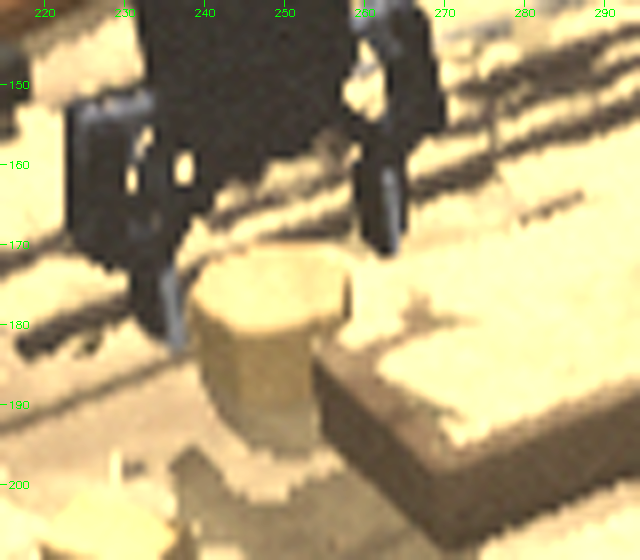

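Fingers straddle the thin blank along x, clear of the plank. Descend and close.

Call:
{"method": "drive_tool", "body": {"targets": [[[0.13,0,-0.02,0,0,0,1],[0,0,0,0,0,0,-1],[0,0,0,0,0,0,-1],[0,0,0,0,0,0,-1],[0,0,0,0,0,0,-1]]], "force": 50}}

```text
time_s: 17.95
position: [0.4514, 0.1849, 0.0122]
tool_rot: [[0.0, -0.047, 0.999], [0.0, 0.999, 0.047], [-1.0, 0.0, 0.0]]
ft_force: [-0.7, -0.3, 5.7]
grip_width: 0.0543
```

Call:
{"method": "drive_tool", "body": {"targets": [[[0,0,0,0,0,0,-1],[0,0,0,0,0,0,-1],[0,0,0,0,0,0,-1],[0,0,0,0,0,0,-1]]]}}

```text
time_s: 18.35
position: [0.4514, 0.1849, 0.0122]
tool_rot: [[0.0, -0.047, 0.999], [-0.0, 0.999, 0.047], [-1.0, -0.0, 0.0]]
ft_force: [-1.2, 0.3, 6.0]
grip_width: 0.0548
```

```bash
python3 - <<'E'
from h import *
t=shot('scene','s12'); im=cv2.imread('pics/s12.png'); crop(im,215,295,140,210,8,'s12c')
E
```

```text
(no output)
```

View pics/s12c.png

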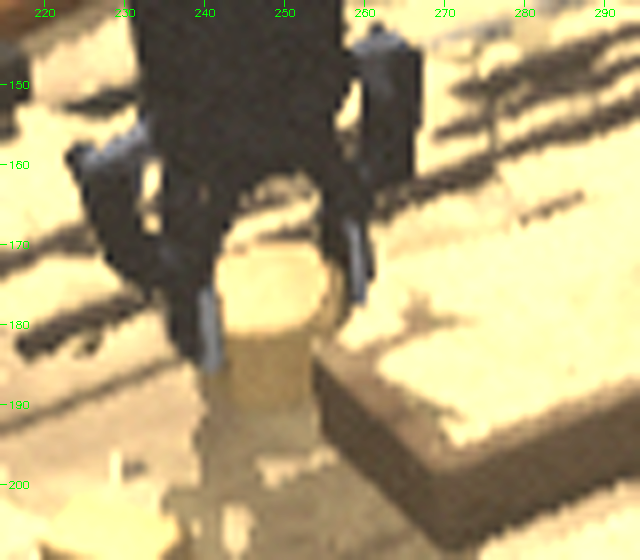

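Call:
{"method": "drive_tool", "body": {"targets": [[[-0.3,0,0,0,0,0,-1],[-0.6,0,0,0,0,0,-1],[-0.8,0,0,0,0,0,-1],[-0.9,0,0,0,0,0,-1],[-0.9,0,0,0,0,0,-1]]]}}

```text
time_s: 18.9
position: [0.4508, 0.1848, 0.1885]
tool_rot: [[-0.001, -0.047, 0.999], [-0.0, 0.999, 0.047], [-1.0, -0.0, -0.001]]
ft_force: [1.0, 0.3, -1.8]
grip_width: 0.0548
```

Call:
{"method": "drive_tool", "body": {"targets": [[[-0.5,0,0,0,0,0,-1],[0,0,0,0,0,0,-1],[0,0,0,0,0,0,-1]]]}}

```text
time_s: 19.2
position: [0.4509, 0.1848, 0.2113]
tool_rot: [[-0.0, -0.047, 0.999], [-0.0, 0.999, 0.047], [-1.0, -0.0, -0.0]]
ft_force: [0.0, 0.1, -2.0]
grip_width: 0.0544
```

```bash
python3 plan.py .6252 -.1522 .21 -2.95 10 -1;python3 - <<'E'
from h import *
t=shot('scene','s13'); im=cv2.imread('pics/s13.png'); crop(im,195,295,90,180,7,'s13c')
E
```

```text
t 19.2 p [0.4509 0.1848 0.2113] F [ 0.0279  0.1407 -1.9884] w 0.05437050073025333 q6 5.640673661868851 dist 0.3794160255411571
[[[0.003, -0.69, 0.316, 0.0099, -0.0, 0.0, -1.0], [0.003, -0.687, 0.323, 0.0099, -0.0, 0.0, -1.0], [0.003, -0.683, 0.33, 0.0099, -0.0, 0.0, -1.0], [0.003, -0.68, 0.337, 0.0099, -0.0, 0.0, -1.0], [0.003, -0.677, 0.343, 0.0099, -0.0, 0.0, -1.0]]]
[[[0.003, -0.673, 0.35, 0.0099, -0.0, 0.0, -1.0], [0.003, -0.67, 0.357, 0.0099, -0.0, 0.0, -1.0], [0.003, -0.666, 0.363, 0.0099, -0.0, 0.0, -1.0], [0.003, -0.663, 0.37, 0.0099, -0.0, 0.0, -1.0], [0.003, -0.659, 0.376, 0.0099, -0.0, 0.0, -1.0]]]
```

View pics/s13c.png

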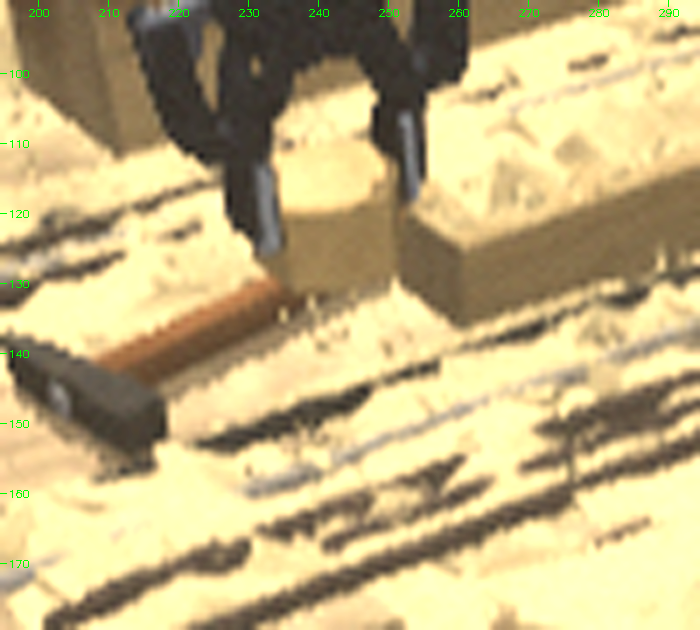

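Held level. Carry it over the stack.

Call:
{"method": "drive_tool", "body": {"targets": [[[0,-0.69,0.32,0.01,0,0,-1],[0,-0.69,0.32,0.01,0,0,-1],[0,-0.68,0.33,0.01,0,0,-1],[0,-0.68,0.34,0.01,0,0,-1],[0,-0.68,0.34,0.01,0,0,-1]]]}}

```text
time_s: 19.75
position: [0.5384, 0.0148, 0.2099]
tool_rot: [[-0.003, 0.004, 1.0], [0.001, 1.0, -0.004], [-1.0, 0.001, -0.003]]
ft_force: [-0.0, 0.6, -0.4]
grip_width: 0.0547
```

Call:
{"method": "drive_tool", "body": {"targets": [[[0,-0.67,0.35,0.01,0,0,-1],[0,-0.67,0.36,0.01,0,0,-1],[0,-0.67,0.36,0.01,0,0,-1],[0,-0.66,0.37,0.01,0,0,-1],[0,-0.66,0.38,0.01,0,0,-1]]]}}

```text
time_s: 20.25
position: [0.6256, -0.1538, 0.2095]
tool_rot: [[-0.003, 0.054, 0.999], [0.002, 0.999, -0.054], [-1.0, 0.001, -0.004]]
ft_force: [0.7, 1.0, -0.6]
grip_width: 0.0548
```

Call:
{"method": "drive_tool", "body": {"targets": [[[0,0,0,0,0,0,-1],[0,0,0,0,0,0,-1],[0,0,0,0,0,0,-1]]]}}

```text
time_s: 20.55
position: [0.625, -0.1515, 0.2107]
tool_rot: [[-0.002, 0.052, 0.999], [0.001, 0.999, -0.052], [-1.0, 0.001, -0.002]]
ft_force: [0.2, 0.4, -0.8]
grip_width: 0.0548
```

```bash
python3 plan.py .6252 -.1522 .14 -2.95 4 -1
```

```text
t 20.55 p [ 0.625  -0.1515  0.2107] F [ 0.1897  0.4223 -0.7898] w 0.05477025658677965 q6 -21.163399808446904 dist 0.07073415587017438
[[[0.354, -0.004, 0.002, -0.0002, -0.0005, -0.0003, -1.0], [0.354, -0.004, 0.002, -0.0002, -0.0005, -0.0003, -1.0], [0.354, -0.004, 0.001, -0.0002, -0.0005, -0.0003, -1.0], [0.354, -0.004, 0.001, -0.0002, -0.0005, -0.0003, -1.0]]]
```

Call:
{"method": "drive_tool", "body": {"targets": [[[0.4,-0.01,0,0,0,0,-1],[0.4,0,0,0,0,0,-1],[0.4,0,0,0,0,0,-1],[0.2,0,0,0,0,0,-1],[0,0,0,0,0,0,-1]]]}}

```text
time_s: 21.05
position: [0.6249, -0.1519, 0.1407]
tool_rot: [[-0.003, 0.052, 0.999], [0.001, 0.999, -0.052], [-1.0, 0.001, -0.003]]
ft_force: [-0.2, -0.4, -0.0]
grip_width: 0.0548
```

Call:
{"method": "drive_tool", "body": {"targets": [[[0.1,0,0,0,0,0,-1],[0,0,0,0,0,0,-1],[0,0,0,0,0,0,-1]]]}}

```text
time_s: 21.35
position: [0.6257, -0.153, 0.1375]
tool_rot: [[0.001, 0.053, 0.999], [-0.0, 0.999, -0.053], [-1.0, -0.0, 0.001]]
ft_force: [-0.6, 0.8, 0.3]
grip_width: 0.0548
```

```bash
python3 plan.py .6252 -.1522 .129 -2.95 1 -1;python3 - <<'E'
from h import *
t=shot('scene','s14'); im=cv2.imread('pics/s14.png'); crop(im,320,420,135,220,7.5,'s14c')
E
```

```text
t 21.35 p [ 0.6257 -0.153   0.1375] F [-0.5711  0.8135  0.2891] w 0.0547516114162294 q6 -21.216536974381505 dist 0.008523636420343102
[[[0.169, 0.015, -0.011, -0.0014, 0.001, 0.0004, -1.0]]]
```

View pics/s14c.png

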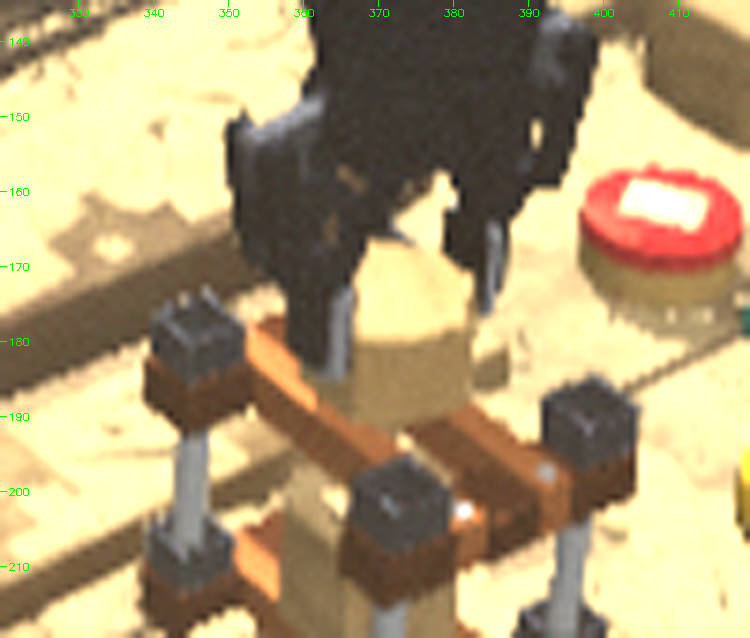

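Call:
{"method": "drive_tool", "body": {"targets": [[[0.1,0.01,-0.01,0,0,0,-1],[0.06,0,0,0,0,0,-1],[0,0,0,0,0,0,-1],[0,0,0,0,0,0,-1]]]}}

```text
time_s: 21.8
position: [0.625, -0.1524, 0.1287]
tool_rot: [[-0.0, 0.053, 0.999], [0.0, 0.999, -0.053], [-1.0, 0.0, -0.0]]
ft_force: [0.2, 0.5, -0.6]
grip_width: 0.0547
```

Call:
{"method": "drive_tool", "body": {"targets": [[[0.03,0,0,0,0,0,-1],[0,0,0,0,0,0,-1],[0,0,0,0,0,0,-1]]]}}

```text
time_s: 22.1
position: [0.6252, -0.1525, 0.1283]
tool_rot: [[0.001, 0.053, 0.999], [-0.001, 0.999, -0.053], [-1.0, -0.001, 0.001]]
ft_force: [-1.2, 1.4, 4.5]
grip_width: 0.0546
```

Contact at the expected height; release.

Call:
{"method": "drive_tool", "body": {"targets": [[[-0.01,0,0,0,0,0,1],[0,0,0,0,0,0,1],[0,0,0,0,0,0,1],[0,0,0,0,0,0,1],[-0.2,0,0,0,0,0,1]]]}}

```text
time_s: 22.6
position: [0.6245, -0.1522, 0.1368]
tool_rot: [[-0.003, 0.053, 0.999], [0.001, 0.999, -0.053], [-1.0, 0.001, -0.003]]
ft_force: [-0.1, 0.5, -0.4]
grip_width: 0.0852
```

Call:
{"method": "drive_tool", "body": {"targets": [[[-0.4,0,0,0,0,0,1],[-0.6,0,0,0,0,0,1],[-0.6,0,0,0,0,0,1],[-0.3,0,0,0,0,0,1],[0,0,0,0,0,0,1]]]}}

```text
time_s: 23.1
position: [0.6257, -0.1527, 0.236]
tool_rot: [[0.005, 0.053, 0.999], [-0.002, 0.999, -0.053], [-1.0, -0.002, 0.005]]
ft_force: [0.7, 0.3, -0.4]
grip_width: 0.0852
```

```bash
python3 plan.py .5577 -.3157 .18 3 6 1;python3 - <<'E'
from h import *
t=shot('scene','s15'); im=cv2.imread('pics/s15.png'); crop(im,320,440,145,295,4,'s15c')
E
```

```text
t 23.1 p [ 0.6257 -0.1527  0.236 ] F [ 0.6508  0.2919 -0.4071] w 0.0851969079793321 q6 -21.1887839531491 dist 0.18534354296740932
[[[0.187, -0.554, -0.199, -0.0175, 0.0009, 0.0004, 1.0], [0.187, -0.551, -0.208, -0.0175, 0.0009, 0.0004, 1.0], [0.187, -0.547, -0.218, -0.0175, 0.0009, 0.0004, 1.0], [0.187, -0.543, -0.227, -0.0175, 0.0009, 0.0004, 1.0], [0.187, -0.539, -0.236, -0.0175, 0.0009, 0.0004, 1.0]]]
[[[0.187, -0.535, -0.246, -0.0175, 0.0009, 0.0004, 1.0]]]
```

View pics/s15c.png

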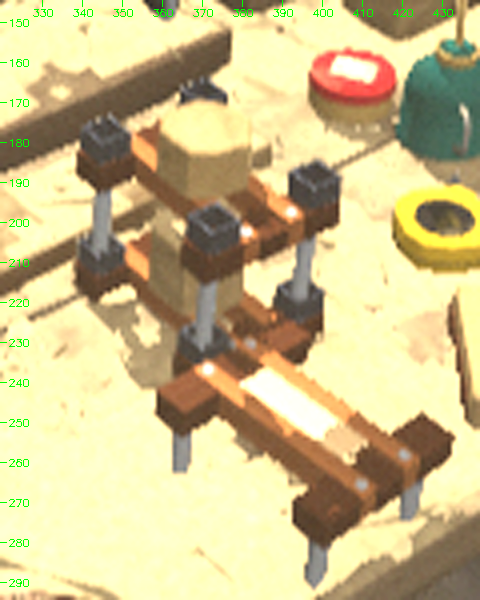

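Call:
{"method": "drive_tool", "body": {"targets": [[[0,-0.55,-0.2,-0.018,0,0,1],[0,-0.55,-0.21,-0.018,0,0,1],[0,-0.55,-0.22,-0.018,0,0,1],[0,-0.54,-0.23,-0.018,0,0,1],[0.2,-0.54,-0.24,-0.018,0,0,1]]]}}

```text
time_s: 23.65
position: [0.5672, -0.289, 0.2225]
tool_rot: [[0.0, -0.038, 0.999], [-0.0, 0.999, 0.038], [-1.0, -0.0, 0.0]]
ft_force: [0.8, -0.2, 0.2]
grip_width: 0.0854
```

Call:
{"method": "drive_tool", "body": {"targets": [[[0.4,-0.54,-0.25,-0.018,0,0,1],[0.4,0,0,0,0,0,1],[0,0,0,0,0,0,1],[0,0,0,0,0,0,1]]]}}

```text
time_s: 24.05
position: [0.5562, -0.315, 0.1825]
tool_rot: [[-0.001, -0.055, 0.998], [0.001, 0.998, 0.055], [-1.0, 0.001, -0.001]]
ft_force: [0.9, -0.1, 1.0]
grip_width: 0.0854
```

```bash
python3 plan.py .5577 -.3157 .08 3 3 1;python3 - <<'E'
from h import *
t=shot('top','t16'); im=cv2.imread('pics/t16.png'); crop(im,290,410,90,190,6.5,'t16c')
E
```

```text
t 24.05 p [ 0.5562 -0.315   0.1825] F [ 0.8584 -0.15    0.9548] w 0.0853865772484193 q6 -43.28717134662647 dist 0.1024744578511444
[[[0.683, -0.006, 0.01, 0.001, -0.0004, -0.0004, 1.0], [0.683, -0.006, 0.01, 0.001, -0.0004, -0.0004, 1.0], [0.683, -0.005, 0.01, 0.001, -0.0004, -0.0004, 1.0]]]
```

View pics/t16c.png

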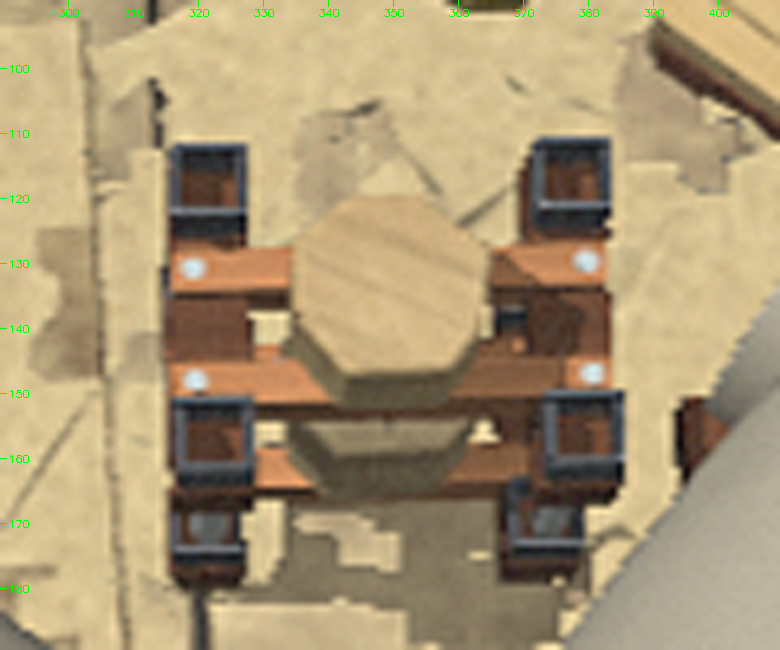

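```bash
python3 - <<'E'
from h import *
import pickle
np.set_printoptions(precision=4,suppress=True)
t,s=pickle.load(open('cams.pkl','rb'))
T=lambda P:[(x/6.5-.5+290,y/6.5-.5+90) for x,y in P]
c=np.array([onz(t,u,.134) for u in T([(208,178),(571,174),(214,438),(583,432)])]); print(c,c.mean(0))
d=c[0]-c[1]+c[2]-c[3]; print(np.degrees(np.arctan2(-d[0],d[1])))
v=np.array([onz(t,u,.152) for u in T([(350,198),(405,195),(490,260),(485,310),(440,375),(345,378),(293,320),(293,262)])]); print('thin',(v.max(0)+v.min(0))/2,v.mean(0))
E
```

```text
[[ 0.6674 -0.1009  0.134 ]
 [ 0.6611 -0.21    0.134 ]
 [ 0.5857 -0.0967  0.134 ]
 [ 0.5799 -0.2055  0.134 ]] [ 0.6235 -0.1533  0.134 ]
-3.157542530151534
thin [ 0.6228 -0.1512  0.152 ] [ 0.6226 -0.1501  0.152 ]
```

Call:
{"method": "drive_tool", "body": {"targets": [[[0.6,0,0.02,0,0,0,1],[0.6,0,0,0,0,0,1],[0.6,0,0,0,0,0,1],[0.4,0,0,0,0,0,1],[0.3,0,0,0,0,0,1]]]}}

```text
time_s: 24.6
position: [0.5577, -0.3147, 0.0574]
tool_rot: [[0.0, -0.056, 0.998], [-0.0, 0.998, 0.056], [-1.0, -0.0, 0.0]]
ft_force: [0.4, 0.6, -0.5]
grip_width: 0.0855
```

Call:
{"method": "drive_tool", "body": {"targets": [[[0,0,0,0,0,0,1],[0,0,0,0,0,0,1],[0,0,0,0,0,0,1]]]}}

```text
time_s: 24.9
position: [0.558, -0.3156, 0.0594]
tool_rot: [[0.002, -0.055, 0.998], [-0.002, 0.998, 0.055], [-1.0, -0.002, 0.002]]
ft_force: [0.1, 0.3, 0.5]
grip_width: 0.0857
```

```bash
python3 plan.py .5577 -.3157 .046 3 1 1;python3 - <<'E'
from h import *
t=shot('scene','s17'); im=cv2.imread('pics/s17.png'); crop(im,340,440,200,295,6,'s17c')
E
```

```text
t 24.9 p [ 0.558  -0.3156  0.0594] F [0.0718 0.2851 0.4756] w 0.08566160557728257 q6 -43.23230657787956 dist 0.013448856418122037
[[[0.269, -0.001, -0.006, 0.0031, 0.0019, 0.0018, 1.0]]]
```

View pics/s17c.png

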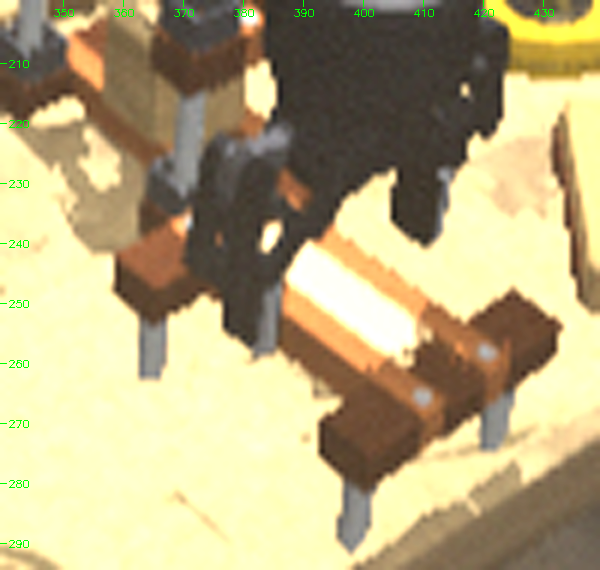

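Call:
{"method": "drive_tool", "body": {"targets": [[[0.26,0,0,0,0,0,1],[0,0,0,0,0,0,-1],[0,0,0,0,0,0,-1],[0,0,0,0,0,0,-1],[0,0,0,0,0,0,-1]]], "force": 70}}

```text
time_s: 25.45
position: [0.5575, -0.3156, 0.0453]
tool_rot: [[0.001, -0.055, 0.998], [-0.001, 0.998, 0.055], [-1.0, -0.001, 0.001]]
ft_force: [1.3, -0.7, 2.1]
grip_width: 0.0488
```

Call:
{"method": "drive_tool", "body": {"targets": [[[0,0,0,0,0,0,-1],[0,0,0,0,0,0,-1],[0,0,0,0,0,0,-1],[0,0,0,0,0,0,-1]]]}}

```text
time_s: 25.85
position: [0.5575, -0.3156, 0.0452]
tool_rot: [[0.001, -0.055, 0.998], [-0.001, 0.998, 0.055], [-1.0, -0.001, 0.001]]
ft_force: [1.3, -0.3, 4.6]
grip_width: 0.0488
```

Call:
{"method": "drive_tool", "body": {"targets": [[[-0.3,0,0,0,0,0,-1],[-0.6,0,0,0,0,0,-1],[-0.8,0,0,0,0,0,-1],[-0.9,0,0,0,0,0,-1],[-0.9,0,0,0,0,0,-1]]]}}

```text
time_s: 26.35
position: [0.5565, -0.3149, 0.2202]
tool_rot: [[-0.003, -0.055, 0.998], [0.002, 0.998, 0.055], [-1.0, 0.002, -0.002]]
ft_force: [0.8, -1.8, -3.2]
grip_width: 0.0488
```

Call:
{"method": "drive_tool", "body": {"targets": [[[-0.6,0,0,0,0,0,-1],[0,0,0,0,0,0,-1],[0,0,0,0,0,0,-1]]]}}

```text
time_s: 26.65
position: [0.5568, -0.315, 0.2482]
tool_rot: [[-0.002, -0.055, 0.998], [0.002, 0.998, 0.055], [-1.0, 0.002, -0.002]]
ft_force: [-0.3, -0.2, -4.2]
grip_width: 0.0487
```

```bash
python3 plan.py .6248 -.1525 .25 -3 8 -1;python3 - <<'E'
from h import *
t=shot('scene','s18'); im=cv2.imread('pics/s18.png'); crop(im,320,470,130,250,5,'s18c')
E
```

```text
t 26.65 p [ 0.5568 -0.315   0.2482] F [-0.2531 -0.2129 -4.1854] w 0.048664025394061075 q6 -43.23412317168412 dist 0.17621147416482
[[[-0.004, 0.396, 0.192, 0.0134, -0.0003, -0.0002, -1.0], [-0.004, 0.399, 0.187, 0.0134, -0.0003, -0.0002, -1.0], [-0.004, 0.401, 0.181, 0.0134, -0.0003, -0.0002, -1.0], [-0.004, 0.404, 0.176, 0.0134, -0.0003, -0.0002, -1.0], [-0.004, 0.406, 0.171, 0.0134, -0.0003, -0.0002, -1.0]]]
[[[-0.004, 0.408, 0.165, 0.0134, -0.0003, -0.0002, -1.0], [-0.004, 0.411, 0.16, 0.0134, -0.0003, -0.0002, -1.0], [-0.005, 0.413, 0.154, 0.0134, -0.0003, -0.0002, -1.0]]]
```

View pics/s18c.png

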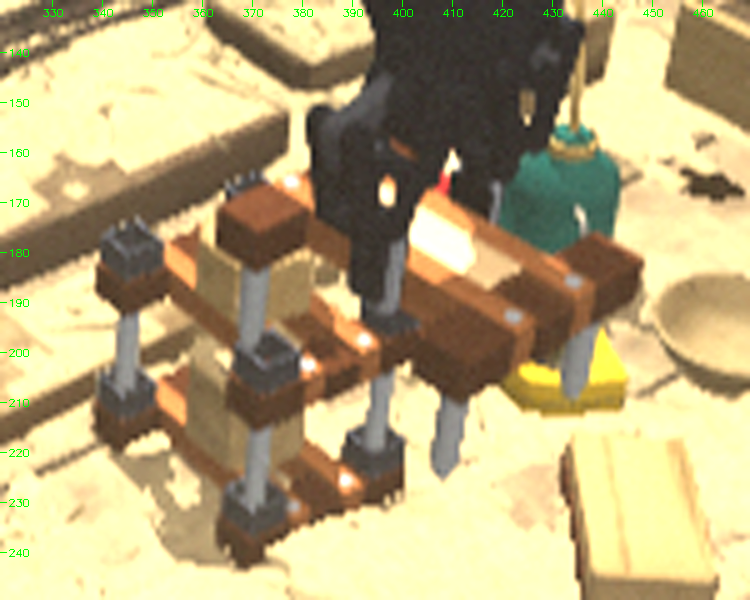

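Call:
{"method": "drive_tool", "body": {"targets": [[[0,0.4,0.19,0.013,0,0,-1],[0,0.4,0.19,0.013,0,0,-1],[0,0.4,0.18,0.013,0,0,-1],[0,0.4,0.18,0.013,0,0,-1],[0,0.41,0.17,0.014,0,0,-1]]]}}

```text
time_s: 27.2
position: [0.5994, -0.2125, 0.2469]
tool_rot: [[-0.005, 0.012, 1.0], [0.003, 1.0, -0.012], [-1.0, 0.002, -0.005]]
ft_force: [-0.0, 0.1, -3.2]
grip_width: 0.049
```

Call:
{"method": "drive_tool", "body": {"targets": [[[0,0.41,0.16,0.014,0,0,-1],[0,0.41,0.16,0.014,0,0,-1],[0,0.41,0.15,0.014,0,0,-1],[0,0,0,0,0,0,-1],[0,0,0,0,0,0,-1]]]}}

```text
time_s: 27.7
position: [0.6244, -0.1524, 0.2476]
tool_rot: [[-0.004, 0.052, 0.999], [0.001, 0.999, -0.052], [-1.0, 0.001, -0.004]]
ft_force: [0.6, 0.5, -3.2]
grip_width: 0.049
```

Call:
{"method": "drive_tool", "body": {"targets": [[[0,0,0,0,0,0,-1],[0,0,0,0,0,0,-1]]]}}

```text
time_s: 27.9
position: [0.6245, -0.1535, 0.2492]
tool_rot: [[-0.001, 0.054, 0.999], [0.0, 0.999, -0.054], [-1.0, 0.0, -0.001]]
ft_force: [-0.7, -0.2, -3.2]
grip_width: 0.0489
```

```bash
python3 plan.py .6248 -.1525 .195 -3 3 -1
```

```text
t 27.9 p [ 0.6245 -0.1535  0.2492] F [-0.6541 -0.2283 -3.2218] w 0.04888261807290635 q6 -21.238571447164016 dist 0.054179093960948006
[[[0.361, 0.006, 0.002, -0.0005, -0.0004, -0.0001, -1.0], [0.361, 0.006, 0.002, -0.0005, -0.0004, -0.0001, -1.0], [0.361, 0.006, 0.002, -0.0005, -0.0004, -0.0001, -1.0]]]
```

Call:
{"method": "drive_tool", "body": {"targets": [[[0.4,0,0,0,0,0,-1],[0.4,0,0,0,0,0,-1],[0.4,0,0,0,0,0,-1],[0,0,0,0,0,0,-1],[0,0,0,0,0,0,-1]]]}}

```text
time_s: 28.4
position: [0.6249, -0.1532, 0.1903]
tool_rot: [[0.0, 0.054, 0.999], [-0.0, 0.999, -0.054], [-1.0, -0.0, 0.0]]
ft_force: [-0.2, 0.4, -3.0]
grip_width: 0.0486
```

```bash
python3 plan.py .6248 -.1525 .18 -3 1 -1;python3 - <<'E'
from h import *
t=shot('scene','s19'); im=cv2.imread('pics/s19.png'); crop(im,320,420,120,220,6,'s19c')
print(proj(t,[[.6245,-.1535,.19]]))
E
```

```text
t 28.4 p [ 0.6249 -0.1532  0.1903] F [-0.2426  0.3792 -3.0161] w 0.04862519616080767 q6 -21.228471553428154 dist 0.010340467700242616
[[[0.206, 0.014, -0.002, -0.0012, 0.0002, 0.0001, -1.0]]]
[[373.93067095 163.61629866]]
```

View pics/s19c.png

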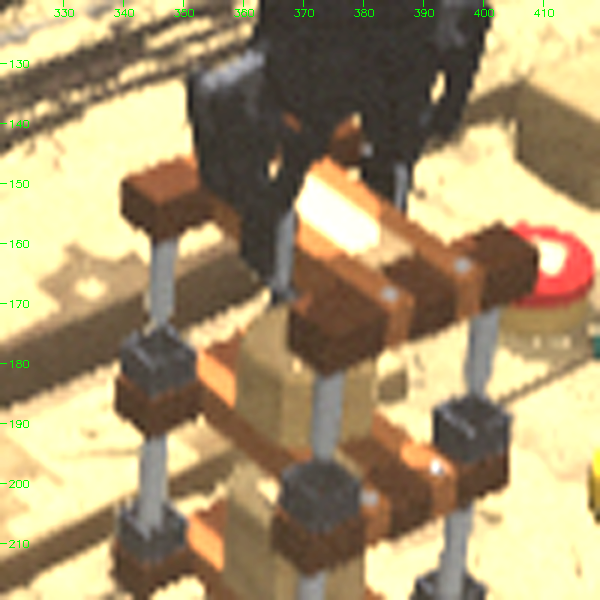

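Call:
{"method": "drive_tool", "body": {"targets": [[[0.15,0.01,0,0,0,0,-1],[0.15,0,0,0,0,0,-1],[0,0,0,0,0,0,-1],[0,0,0,0,0,0,-1]]]}}

```text
time_s: 28.85
position: [0.6248, -0.1522, 0.1747]
tool_rot: [[-0.0, 0.053, 0.999], [0.0, 0.999, -0.053], [-1.0, 0.0, -0.0]]
ft_force: [-0.4, 0.5, -2.2]
grip_width: 0.0489
```

Call:
{"method": "drive_tool", "body": {"targets": [[[0.1,0,0,0,0,0,-1],[0.1,0,0,0,0,0,-1],[0,0,0,0,0,0,-1],[0,0,0,0,0,0,-1]]]}}

```text
time_s: 29.25
position: [0.6248, -0.1522, 0.1647]
tool_rot: [[-0.0, 0.053, 0.999], [0.0, 0.999, -0.053], [-1.0, 0.0, -0.0]]
ft_force: [-0.5, -0.5, -3.0]
grip_width: 0.0486
```

Call:
{"method": "drive_tool", "body": {"targets": [[[0.06,0,0,0,0,0,-1],[0.02,0,0,0,0,0,-1],[0,0,0,0,0,0,-1],[0,0,0,0,0,0,-1]]]}}

```text
time_s: 29.65
position: [0.6249, -0.1522, 0.1612]
tool_rot: [[0.001, 0.053, 0.999], [-0.0, 0.999, -0.053], [-1.0, -0.0, 0.001]]
ft_force: [-0.5, -0.7, 1.4]
grip_width: 0.0492
```

Call:
{"method": "drive_tool", "body": {"targets": [[[0.02,0,0,0,0,0,-1],[0,0,0,0,0,0,-1],[0,0,0,0,0,0,-1]]]}}

```text
time_s: 29.95
position: [0.625, -0.1523, 0.1612]
tool_rot: [[0.001, 0.053, 0.999], [-0.001, 0.999, -0.053], [-1.0, -0.001, 0.001]]
ft_force: [-2.4, 0.1, 8.0]
grip_width: 0.0489
```

Seated at the predicted 0.1612. Release and withdraw.

Call:
{"method": "drive_tool", "body": {"targets": [[[-0.02,0,0,0,0,0,1],[0,0,0,0,0,0,1],[0,0,0,0,0,0,1],[0,0,0,0,0,0,1],[-0.2,0,0,0,0,0,1]]]}}

```text
time_s: 30.45
position: [0.6243, -0.152, 0.1698]
tool_rot: [[-0.003, 0.053, 0.999], [0.001, 0.999, -0.053], [-1.0, 0.001, -0.003]]
ft_force: [0.9, -0.6, 0.4]
grip_width: 0.0857
```

Call:
{"method": "drive_tool", "body": {"targets": [[[-0.4,0,0,0,0,0,1],[-0.6,0,0,0,0,0,1],[-0.6,0,0,0,0,0,1],[-0.3,0,0,0,0,0,1],[0,0,0,0,0,0,1]]]}}

```text
time_s: 30.95
position: [0.6255, -0.1524, 0.269]
tool_rot: [[0.005, 0.053, 0.999], [-0.002, 0.999, -0.053], [-1.0, -0.002, 0.005]]
ft_force: [-0.3, 0.1, -0.8]
grip_width: 0.0856
```

Call:
{"method": "drive_tool", "body": {"targets": [[[0,0.3,-0.6,0,0,0,1],[0,0.3,-0.6,0,0,0,1],[0,0.3,-0.6,0,0,0,1],[0,0.3,-0.6,0,0,0,1],[0,0.3,-0.6,0,0,0,1]]]}}

```text
time_s: 31.45
position: [0.4774, -0.0685, 0.2649]
tool_rot: [[-0.001, 0.053, 0.999], [0.001, 0.999, -0.053], [-1.0, 0.001, -0.001]]
ft_force: [-0.2, 0.6, 0.5]
grip_width: 0.0856
```

Call:
{"method": "drive_tool", "body": {"targets": [[[0,0.8,0,0,0,0,1],[0,0.8,0,0,0,0,1],[0,0.8,0,0,0,0,1],[0,0.8,0,0,0,0,1],[0,0,0,0,0,0,1]]]}}

```text
time_s: 31.95
position: [0.4867, 0.0941, 0.265]
tool_rot: [[-0.001, 0.048, 0.999], [0.001, 0.999, -0.048], [-1.0, 0.001, -0.002]]
ft_force: [-0.5, 0.6, -0.0]
grip_width: 0.0852
```

```bash
python3 - <<'E'
from h import *
t=shot('scene','s20'); im=cv2.imread('pics/s20.png'); crop(im,320,420,135,245,5.4,'s20c')
t=shot('top','t20'); im=cv2.imread('pics/t20.png'); crop(im,290,410,80,190,5.4,'t20c')
E
```

```text
(no output)
```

View pics/s20c.png

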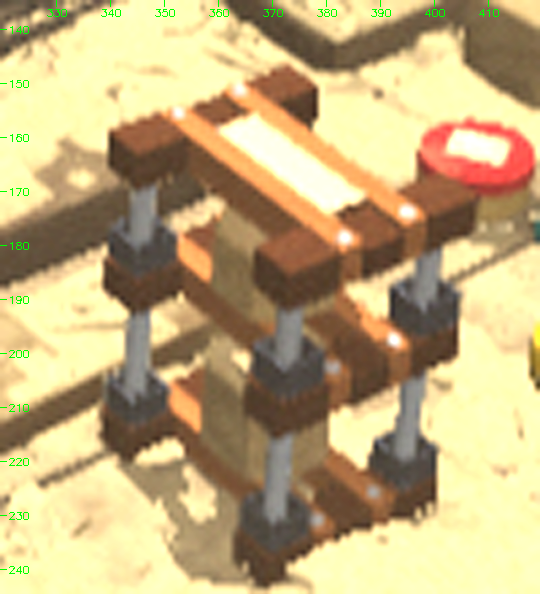

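View pics/t20c.png

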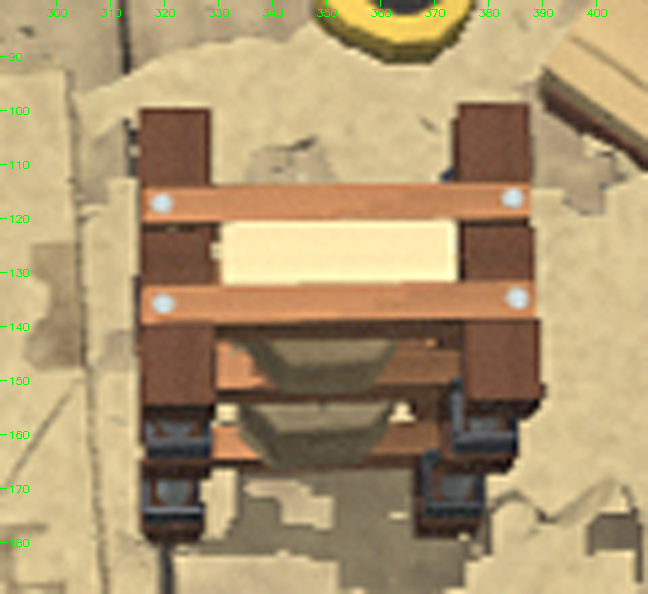

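```bash
python3 - <<'E'
from h import *
import pickle
np.set_printoptions(precision=4,suppress=True)
t,s=pickle.load(open('cams.pkl','rb'))
f=5.4
tp=[(162,203),(513,198),(163,303),(517,298)]; sp=[(239,89),(407,211),(178,112),(345,238)]
P=np.array([tri([(t,(a/f-.5+290,b/f-.5+80)),(s,(c/f-.5+320,d/f-.5+135))]) for (a,b),(c,d) in zip(tp,sp)]); print(P,P.mean(0))
d=P[0]-P[1]+P[2]-P[3];print(np.degrees(np.arctan2(-d[0],d[1])))
E
```

```text
[[ 0.6442 -0.0943  0.1894]
 [ 0.6378 -0.2139  0.1892]
 [ 0.6085 -0.0921  0.1889]
 [ 0.6025 -0.2119  0.1883]] [ 0.6232 -0.1531  0.1889]
-2.9730756293008365
```

Call:
{"method": "drive_tool", "body": {"targets": [[[0,0,0,0,0,0,1],[0,0,0,0,0,0,1],[0,0,0,0,0,0,1],[0,0,0,0,0,0,1],[0,0,0,0,0,0,1]]]}}

```text
time_s: 32.55
position: [0.4876, 0.0901, 0.2658]
tool_rot: [[0.0, 0.054, 0.999], [-0.0, 0.999, -0.054], [-1.0, -0.0, 0.0]]
ft_force: [-0.4, 0.2, 0.3]
grip_width: 0.0851
```

```bash
python3 -c "
from rig import *
print(close_job())"
```

```text
the job is handed in; nothing more can be done
None
```

I built the stack in order: thick blank, long-legged frame, thin blank, short-legged frame. I then let go, backed the gripper well clear and handed the job in at about 33 s.

**Heights:** every piece made contact within about 1 mm of the tool height worked out for it.

**Last check:** two-view measurement of the top frame's bolts gave a centre of (0.623, -0.153) and a yaw of -3.0°. That compares with (0.625, -0.152) and -2.9° for the base. The bolt height came out at 0.189 m against 0.188 m for a fully seated deck. The final pictures show all posts in their cups and both blanks upright. The blanks sat about 3 mm from the middle when last seen uncovered.

**Disagreements:**
- Camera and arm positions differed by up to about 2 mm.
- The recogniser's scene-view guesses for the top frame and thin blank coincided on one spot, so I found the frames by eye in the two pictures instead.
- The thin blank closed at 54.7 mm rather than the 56 mm of its best faces, so I gripped it on a different pair. It stayed level and sits properly.

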